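# Stand the angle plate on its short leg on the drilling jig and lock it

## Task

The green angle plate lies on its long leg on the drilling jig: tip it over its corner so that it stands on its short leg, letting it down gently, not letting it fall, and keeping its corner on the board. Then slide it along the board until the back of its upright long leg is flush against the middle of the aluminium fence, and swing the red keeper fully round until it reaches across the plate's short leg. Leave the tin, the tools and the other things where they are.

Things in the scene. Friction and masses are not known exactly. Their poses are not given: they have to be found in the camera images.
- angle_plate: Loose green L-shaped cast angle plate, 0.7 kg, 44 mm wide (its x). Origin: OUTER corner of the L, mid width. Long leg: y 0..120, z 0..12 mm; short leg: z 0..85, y 0..12 mm. At the start it lies on the long leg, z up, y along the board towards the fence (within 0.15 rad). Tipped: y up, z away from the fence; the long leg's face z = 0 is the back that meets the fence.
- plate_pin (a point): Middle of the steel cross pin (plate frame x 0, y 100, z 20 mm; same axes), held in a lug on the long leg's inner face (34 mm wide, y 89..111, up to z 26.5). Pin along the plate's x, 10 mm diameter, 60 mm long over its rounded ends, 8 mm proud of each side. Gripped across these ends the plate turns freely in the fingers while its outer corner stays on the board.
- jig: Fixed plywood jig. Origin on the table; z up, y along the board to the fence, x across. Board x -130..140, y -220..160 mm, top at z 18. Aluminium fence across it: x -85..85, 25 mm thick, 40 mm high, face at y 120. At the end the plate's outer corner is at y 120, z 18, x within 30 mm of 0.
- fence_face (a point): Foot of the fence's face towards the plate, mid length, at the board's top (jig frame x 0, y 120, z 18 mm); axes as the jig's.
- keeper (a joint): Angle (rad) of the red keeper bar about a vertical axis, anticlockwise from above. 0 = wide open (bar points to the jig's -y, turned 0.35 rad outwards to -x); 1.92 = fully closed at its stop, bar pointing to the jig's +x across the plate's short leg. Stays where it is left (friction 0.06 N m).
- keeper_axis (a point): Point on the keeper's vertical turning axis, at the board's top face (jig frame x -85, y 58, z 18 mm); axes as the jig's.
- keeper_knob (a point): Top centre of the black upright round knob on the keeper: 17 mm diameter, 35 mm tall, 45 mm from the turning axis, top 58 mm above the board. Bar 18 mm wide, reaching 96 mm from the axis, 15 to 23 mm above the board; a rubber pad under its tip is 14.5 mm above the board and passes 2.5 mm over the 12 mm thick short leg.
- wax_tin: Bystander: orange jar of wax with a steel cap, 46 mm in diameter, 30 mm high, standing on the jig's board at its +x side. Origin at the centre of its underside.
- gouge: Bystander: turning gouge 290 mm long, beech handle, lying on the table. Origin at the middle underneath.
- bowl: Bystander: dark turned wooden bowl, 120 mm across, 50 mm high. Origin at the centre of its underside.
- spray_can: Bystander: blue can, 54 mm in diameter, 170 mm high. Origin at the centre of its underside.
- blank: Bystander: square wooden blank 50 x 180 x 50 mm. Origin at the centre of its underside.
- mallet: Bystander: wooden mallet lying on the table, head 70 mm in diameter and 100 mm long, handle about 155 mm. Origin under the head.
- set_block: Bystander: bright steel block 24 x 50 x 18 mm lying on the jig's board at its -x side. Origin at the centre of its underside.
- sanding_block: Bystander: cork sanding block 70 x 100 x 35 mm. Origin at the centre of its underside.
Things that resemble listed ones, but are neither listed nor needed, are in the scene too. Of the things that look like the angle_plate, the smaller one is meant.

How it is judged (in metres and radians):
On the way, in this order (a step that is already met when the one before it is completed fails the run):
1. the plate has been tipped and stands flat on its short leg on the board (angle between angle_plate's own y axis and vertical below 0.07 rad and z of angle_plate in the frame of jig between 0.013 and 0.022 m), for 0.2 s.
2. standing, its back is flush against the fence (all of step 1 and y of angle_plate in the frame of jig above 0.117 m and angle between the z axis of angle_plate and the y axis of jig, either way round below 0.05 rad and x of angle_plate in the frame of jig between -0.03 and 0.03 m), for 0.2 s.
At the end, for the whole second after the job is handed in: The plate stands at rest on its short leg (long leg vertical within 0.07 rad) on the board, its back within 3 mm of the fence and square to it within 0.05 rad, its middle within 30 mm of the fence's middle, and the keeper is swung closed across the short leg (joint above 1.75 of 1.92 rad) (all of step 2 and value of joint keeper above 1.75 rad and linear speed of angle_plate below 0.02 m/s and angular speed of angle_plate below 0.1 rad/s and velocity of joint keeper below 0.1 rad/s); the robot touches nothing.
It fails at once if the plate's corner is lifted more than 20 mm off the board (z of angle_plate in the frame of jig above 0.038 m).
It fails at once if the plate falls over instead of being let down (turns faster than 3 rad/s) (angular speed of angle_plate above 3 rad/s).
It fails at once if a bystander is shifted by more than 40 mm (distance of any of wax_tin, gouge, bowl, spray_can, blank, mallet, sanding_block, set_block from where it was at the start of the episode above 0.04 m).
It also fails if it takes over 72 s, if anything falls off the work surface, if the arm or the gripper's body presses on something with over 40 N, if the wrist force passes 120 N, or if a joint passes its speed limit or range.

## Robot

A 6-joint arm with a two-finger parallel gripper is mounted at the origin on the work surface. World frame = base frame: x ahead of the robot, y to its left, z up, the work surface at z = 0. Lengths are in mm, angles in rad, forces in N, time in s.
With the tool pointing down it reaches from about 325 to 925 mm from the base axis. Payload 3.1 kg.
Tool frame: the origin (TCP) lies midway between the tips of the shut fingers; the grasp point (between the pads) lies 19 mm behind it; x points along the fingers, y is the direction in which the jaws open and shut, and the axes are right-handed (so a half turn about x gives the same grasp; the last joint's range is limited). The gripper opens to 85 mm and grips with 20 to 120 N. Pads are 22 mm wide; open, the fingers measure 114 mm over their backs; the gripper's body (76 mm by 85 mm) begins 54 mm behind the grasp point. The pads swing forward as they close: fully open they stand 13 mm farther back than shut.
Start: joints at [-1.416, 0.217, 1.613, -0, 1.311, -0.112], TCP at [164.8, -602.893, 231.3] pointing down, gripper open.
Joint ranges: [-2.75, 2.75], [-0.78, 2.1], [0.31, 2.55], [-1.13, 4.27], [0.13, 2.63], [-2.58, 2.58]. Speed limits (rad/s): [2.79, 2.79, 3.14, 3.14, 3.14, 3.14].

## Interface

Orientations are given as a rotation vector (axis times angle).
In Python, from plant import manip, imaging gives the robot as it stands. The module is installed in compiled form; this text tells all that it offers.
- The arm moves only by the tool step_arm, never from a script. Its argument "plan" is a list of rows, each a list of 3 entries, a list of its own where there are three numbers: the shift along the tool's x, y, z in m, then the turn, a rotation vector about the tool's x, y, z in degrees, then the closure, from -1 (fully open) to 1 (shut). A call has exactly 5 rows; each row is the pose to reach, as a shift and turn from the pose commanded when the call began, along the tool's axes at that moment; what a row does not reach only later rows make up. A row lasts 1/12 s, in which the tool goes at most 41.7 mm and 7.16 degrees, less where a joint would pass 70% of its speed; a pose out of reach is approached as far as the arm can. A call with a gripper value outside its range is refused whole. The fingers move at their own pace and stop on an object; "grip_force" is the grip in N (left out, the last holds). Time passes only in rows, so rows that repeat a pose let the fingers close, or fill a call up. It gives the time, the measured TCP pose, the force and the opening at its end, in the units of the state.
- manip.state(): the state, without advancing time (a new reading comes with each control period).
- imaging.grab_frame(name): name is "side" or "top"; returns (picture, depth): 400x640x3 uint8, red, green, blue; 400x640 float32, mm along the optical axis (not along the pixel's ray), 0 where there is no reading.
- imaging.camera_model(name): a dict with "K" (3x3 intrinsics, pixels), "T" (4x4, takes a point from camera to world coordinates). Camera axes: x right, y down, z forward; pixel columns grow to the right and rows downward; lengths in mm; the calibration is good to about 2 mm. A picture is of the moment at which its call begins. camera_model takes no time and is no camera call.
- manip.job_done(): hands the job in, once; it reports no verdict.
The state is a dict: "time": time; "joint_positions": joint angles; "joint_velocities": joint speeds; "joint_efforts": joint torques, N m; "ee_pos": TCP position; "tcp_rot": TCP orientation; "contact_force": force on the tool from outside, world axes, zero at the start; "ft_torque": the same for the moment, N m; "gripper_width": finger opening in mm.
Only numpy, scipy, OpenCV 4.12 (cv2) and the standard library are available. Lean on these libraries where they do the work, as an engineer would, in place of code of your own. Each camera call takes 0.05 s, during which the arm holds its last target.

## Working session

There is one attempt and no reset: what is moved stays moved. The work goes in short steps, Python scripts to look and compute and a tool call to move; the robot and the scene stay as the last step left them, time stands still between calls to the robot, and variables do not carry over. Pictures are saved under pics/ and viewed, and the job is handed in when it is done.

Besides the shell and the picture viewer there is one more tool, called as a command line: name --argument value ..., lists and objects as JSON in quotes. step_arm: Moves the arm, as the interface text tells. Its arguments: {"type":"object","properties":{"plan":{"type":"array"},"grip_force":{"type":"number"}},"required":["plan"]}

```bash
mkdir -p pics; cat > h.py <<'E'
import numpy as np, cv2
from scipy.spatial.transform import Rotation as R
from plant import manip, imaging
def shot(name, fn):
    im,d=imaging.grab_frame(name); cv2.imwrite(f'pics/{fn}.png',im[:,:,::-1]); np.save(f'pics/{fn}.npy',d); return im,d
def crop(fn,u0,v0,u1,v1,s):
    im=cv2.imread(f'pics/{fn}.png')[v0:v1,u0:u1]; cv2.imwrite(f'pics/{fn}_c{u0}_{v0}.png',cv2.resize(im,None,fx=s,fy=s,interpolation=cv2.INTER_CUBIC))
def w(name,d,u,v):
    c=imaging.camera_model(name);K=c['K'];T=c['T'];z=d[int(round(v)),int(round(u))]
    p=np.array([(u-K[0,2])/K[0,0]*z,(v-K[1,2])/K[1,1]*z,z,1]); return (T@p)[:3]
def wz(name,u,v,z):
    c=imaging.camera_model(name);K=np.array(c['K']);T=np.array(c['T'])
    r=T[:3,:3]@np.array([(u-K[0,2])/K[0,0],(v-K[1,2])/K[1,1],1]); o=T[:3,3]; return o+r*(z-o[2])/r[2]
def cloud(name,d):
    c=imaging.camera_model(name);K=np.array(c['K']);T=np.array(c['T'])
    v,u=np.mgrid[:d.shape[0],:d.shape[1]]
    p=np.stack([(u-K[0,2])/K[0,0]*d,(v-K[1,2])/K[1,1]*d,d],-1)@T[:3,:3].T+T[:3,3]; p[d==0]=np.nan; return p
def proj(name,P):
    c=imaging.camera_model(name);K=np.array(c['K']);T=np.linalg.inv(np.array(c['T'])); q=T[:3,:3]@P+T[:3,3]; q=K@q; return q[:2]/q[2]
E
python3 - <<'E'
from h import *
shot('top','t0');shot('side','s0')
for n in('top','side'):
    c=imaging.camera_model(n);print(c['K'],np.round(c['T'],3))
s=manip.state();print(s)
E
```

```text
[[421.67755993   0.         322.24703187]
 [  0.         421.67755993 201.63686769]
 [  0.           0.           1.        ]] [[ 2.900000e-02 -9.930000e-01  1.190000e-01  3.136980e+02]
 [-9.990000e-01 -3.000000e-02 -9.000000e-03 -5.281600e+01]
 [ 1.200000e-02 -1.180000e-01 -9.930000e-01  1.572664e+03]
 [ 0.000000e+00  0.000000e+00  0.000000e+00  1.000000e+00]]
[[372.58794449   0.         318.57468584]
 [  0.         372.58794449 201.99303052]
 [  0.           0.           1.        ]] [[-9.21000e-01 -2.67000e-01  2.82000e-01  1.91062e+02]
 [-3.88000e-01  6.28000e-01 -6.74000e-01  6.74704e+02]
 [ 3.00000e-03 -7.31000e-01 -6.82000e-01  8.38084e+02]
 [ 0.00000e+00  0.00000e+00  0.00000e+00  1.00000e+00]]
{'time': 0.1, 'joint_positions': array([-1.41620980e+00,  2.17723334e-01,  1.61478661e+00, -2.70479893e-05,
        1.31133895e+00, -1.12194704e-01]), 'joint_velocities': array([ 0.00091955, -0.00111483, -0.00421071,  0.00062708, -0.00127914,
        0.00093647]), 'joint_efforts': array([-6.77920852e-04, -3.98074543e+01, -3.04972923e+01, -1.99268670e-04,
        4.21121615e-03, -7.65101987e-06]), 'ee_pos': array([ 164.6676786 , -602.13726361,  230.06444106]), 'tcp_rot': array([ 2.0797999 ,  0.28146707, -2.07995509]), 'contact_force': array([-1.33076858, -0.0080262 ,  1.04478701]), 'ft_torque': array([-0.00585031,  0.02291044,  0.03064826]), 'gripper_width': 85.03128972250624}
```

View pics/t0.png

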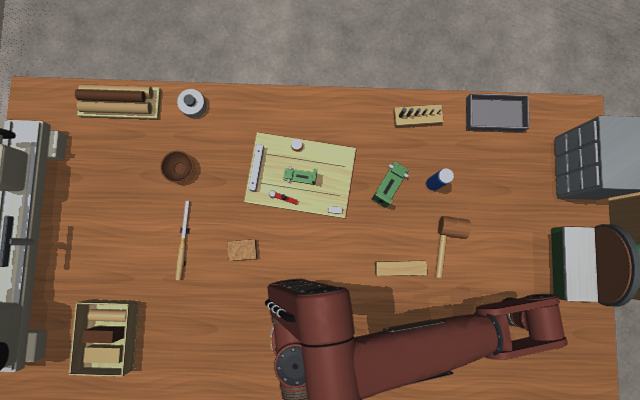

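View pics/s0.png

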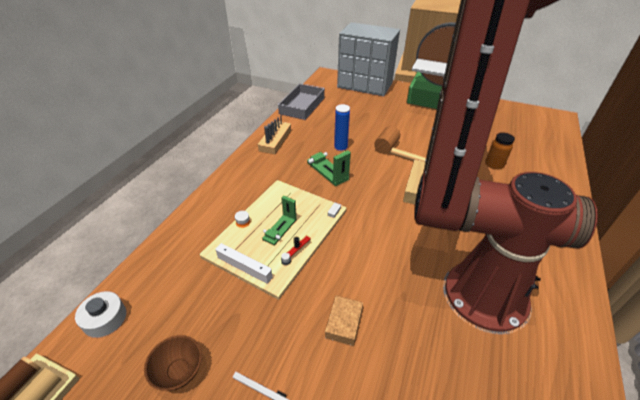

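The top view shows the jig at about (245–356, 133–217), with the fence at its left, the plate at about (300, 176) and the keeper at about (283, 197). I'll enlarge both views.

```bash
python3 - <<'E'
from h import *
crop('t0',235,125,365,225,6);crop('s0',195,170,355,295,5)
E
```

```text
(no output)
```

View pics/t0_c235_125.png

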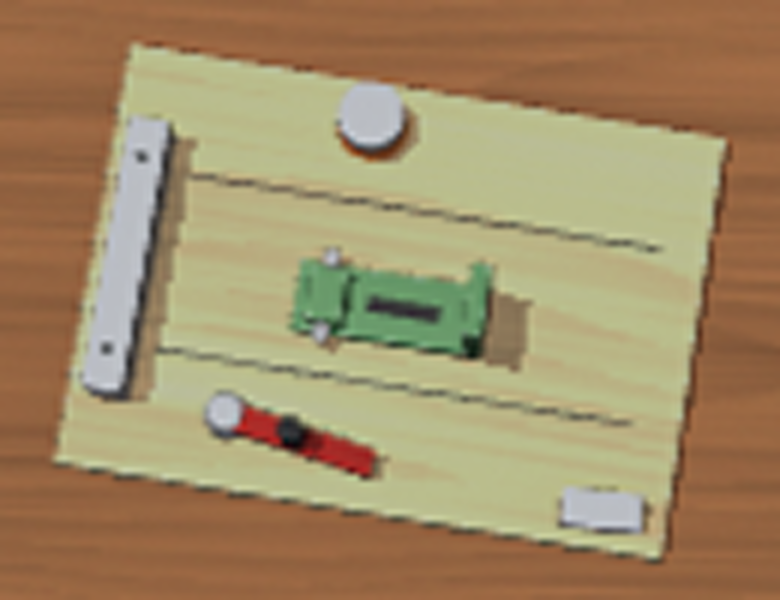

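View pics/s0_c195_170.png

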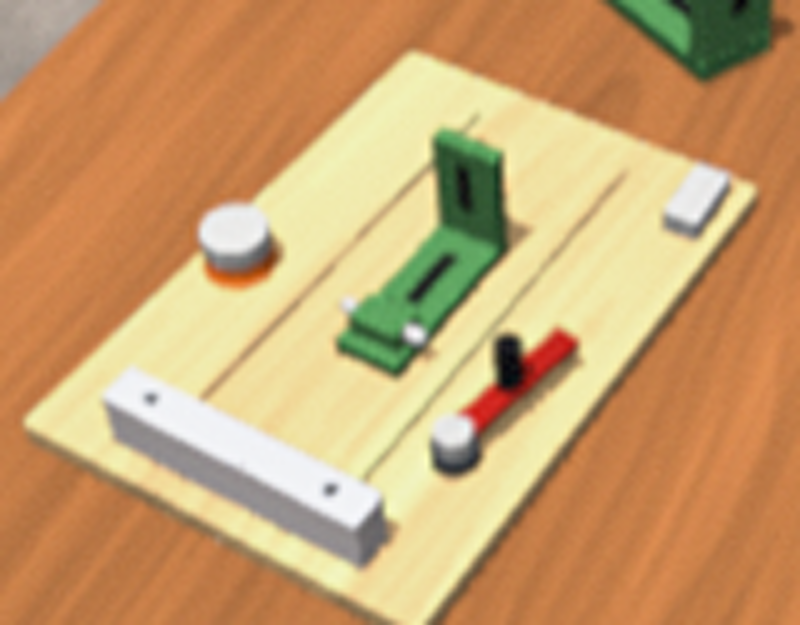

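```bash
cat >> h.py <<'E'
def cp(x,y,u0,v0,s): return u0+(x+.5)/s-.5, v0+(y+.5)/s-.5
def fit2(A,B):
    A=np.array(A)[:,:2];B=np.array(B)[:,:2];a=A.mean(0);b=B.mean(0)
    H=(A-a).T@(B-b);th=np.arctan2(H[0,1]-H[1,0],H[0,0]+H[1,1]);Q=np.array([[np.cos(th),-np.sin(th)],[np.sin(th),np.cos(th)]])
    return th,b-Q@a,(A-a)@Q.T+b-B
E
python3 - <<'E'
from h import *
A=[(140,160),(140,-220),(-130,-220),(-130,160)]
B=[wz('top',*cp(x,y,235,125,6),18) for x,y in [(133,43),(728,140),(662,558),(57,460)]]
print(np.round(B,1)); th,t,r=fit2(A,B);print('top',th,t,np.round(r,1))
B2=[wz('side',*cp(x,y,195,170,5),18) for x,y in [(25,423),(412,52),(757,190),(425,630)]]
print(np.round(B2,1)); th2,t2,r2=fit2(A[:3],B2[:3]);print('side',th2,t2,np.round(r2,1))
# fence top z=58, corners (x,y)
F=[(85,145),(85,120),(-85,120),(-85,145)]
C=[wz('top',*cp(x,y,235,125,6),58) for x,y in [(133,117),(172,122),(121,398),(83,388)]]
th3,t3,r3=fit2(F,C);print('fence top',th3,t3,np.round(r3,1))
F=[(85,145),(85,120),(-85,120),(-85,145)]
C=[wz('side',*cp(x,y,195,170,5),58) for x,y in [(103,402),(132,368),(383,492),(360,525)]]
th3,t3,r3=fit2(F,C);print('fence side',th3,t3,np.round(r3,1))
d=np.load('pics/t0.npy');P=cloud('top',d)
for x,y in [(250,300),(600,400),(400,310),(128,250),(600,510),(370,110),(325,285),(225,412),(290,430)]:
    u,v=cp(x,y,235,125,6);print((x,y),np.round(w('top',d,u,v),1))
E
```

```text
[[ 757.9  188.8   18. ]
 [ 707.5 -187.6   18. ]
 [ 442.7 -152.1   18. ]
 [ 492.1  223.    18. ]]
top -0.1315120597032346 [599.02422147  48.45582627] [[ 0.9 -0.1]
 [ 1.4 -0.4]
 [-1.4 -0.5]
 [-0.9  1.1]]
[[ 754.1  192.    18. ]
 [ 705.4 -182.2   18. ]
 [ 440.2 -145.9   18. ]
 [ 486.3  224.1   18. ]]
side -0.13121459239619482 [595.88859583  53.6852906 ] [[ 1.5  2. ]
 [ 0.5 -0.5]
 [-2.  -1.5]]
fence top -0.13251721986230758 [596.40574785  48.33069843] [[-0.2  0.5]
 [-1.1 -0.4]
 [ 1.7 -0.8]
 [-0.4  0.8]]
fence side -0.11012560025391467 [598.57598384  51.59460654] [[ 2.3 -0.8]
 [ 0.4  0.8]
 [-2.2 -1. ]
 [-0.5  1. ]]
(250, 300) [595.2 107.9  22.2]
(600, 400) [ 540.6 -111.5   13.1]
(400, 310) [590.5  14.2  29.9]
(128, 250) [617.  179.3  59. ]
(600, 510) [ 469.3 -112.3   37.9]
(370, 110) [710.4  36.   53. ]
(325, 285) [600.9  59.6  50.4]
(225, 412) [521.8 118.   42.6]
(290, 430) [508.2  75.5  71.9]
```

```bash
python3 - <<'E'
from h import *
def J(p,th=-0.1312,t=(598,50)):
    c,s=np.cos(th),np.sin(th);d=np.array(p[:2])-t;return np.array([c*d[0]+s*d[1],-s*d[0]+c*d[1]])
T=lambda x,y,z:wz('top',*cp(x,y,235,125,6),z)
S=lambda x,y,z:wz('side',*cp(x,y,195,170,5),z)
for n,f,pts in [('top',T,[(332,257,38),(320,332,38),(305,260,30),(291,330,30),(494,266,103),(478,352,103)]),
 ('side',S,[(347,305,38),(416,336,38),(338,345,30),(398,372,30),(436,132,103),(500,152,103),(226-20,0,0)])]:
  for p in pts[:6]:
    q=f(*p);print(n,p,np.round(q,1),np.round(J(q),1))
print('keeper axis',J(T(225,412,44)),'knob',J(T(290,425,76)),J(S(508,342,76)))
s=manip.state();print(R.from_rotvec(s['tcp_rot']).as_matrix().round(3))
E
```

```text
top (332, 257, 38) [620.8  56.9  38. ] [21.7  9.8]
top (320, 332, 38) [573.8  62.5  38. ] [-25.6   9.2]
top (305, 260, 30) [620.   74.1  30. ] [18.7 26.8]
top (291, 330, 30) [575.8  81.   30. ] [-26.   27.8]
top (494, 266, 103) [605.5 -43.5 103. ] [ 19.6 -91.7]
top (478, 352, 103) [553.8 -35.6 103. ] [-32.6 -90.7]
side (347, 305, 38) [620.9  58.2  38. ] [21.7 11.1]
side (416, 336, 38) [572.9  63.9  38. ] [-26.7  10.5]
side (338, 345, 30) [614.8  81.4  30. ] [12.6 33.4]
side (398, 372, 30) [573.6  86.   30. ] [-28.9  32.5]
side (436, 132, 103) [605.  -33.4 103. ] [ 17.8 -81.8]
side (500, 152, 103) [562.8 -32.5 103. ] [-24.1 -86.4]
keeper axis [-84.59145307  57.30811535] knob [-89.89735885  13.65006853] [-93.99142986  15.09066894]
[[-0.     0.264 -0.965]
 [ 0.002 -0.965 -0.264]
 [-1.    -0.002 -0.   ]]
```

```bash
cat >> h.py <<'E'
import json,os
def getcmd():
    if os.path.exists('cmd.json'):
        a=json.load(open('cmd.json'));return np.array(a['p']),R.from_rotvec(a['r'])
    return np.array([164.8,-602.893,231.3]),R.from_rotvec(manip.state()['tcp_rot'])
def setcmd(p,r): json.dump({'p':list(map(float,p)),'r':list(map(float,r.as_rotvec()))},open('cmd.json','w'))
def down(yang): # tool x down, tool y at world angle yang
    y=np.array([np.cos(yang),np.sin(yang),0]);x=np.array([0,0,-1.]);return R.from_matrix(np.stack([x,y,np.cross(x,y)],1))
def rows(poses,cl):
    "poses: list of (p,R); prints calls; cl closures; updates cmd"
    p0,r0=getcmd()
    poses=list(poses)
    while len(poses)%5: poses.append(poses[-1])
    for k in range(0,len(poses),5):
        out=[]
        for p,r in poses[k:k+5]:
            s=np.round(r0.inv().apply(np.array(p)-p0)/1000,4); t=np.round((r0.inv()*r).as_rotvec(degrees=True),1)
            out.append([(s+0.).tolist(),(t+0.).tolist(),cl])
        print(json.dumps(out))
        p0,r0=p0+r0.apply(np.array(out[-1][0]))*1000, r0*R.from_rotvec(out[-1][1],degrees=True)
    setcmd(p0,r0); print('end cmd',p0.round(1),r0.as_matrix()[:,1].round(3))
def line(p,r,n,hold=0):
    p0,r0=getcmd();d=(r0.inv()*r).as_rotvec();p=np.array(p,float)
    return [(p0+(p-p0)*i/n,r0*R.from_rotvec(d*i/n)) for i in range(1,n+1)]+[(p,r)]*hold
def st():
    s=manip.state();m=R.from_rotvec(s['tcp_rot']).as_matrix();c=getcmd()
    print('t',round(s['time'],2),'tcp',s['ee_pos'].round(1),'cmd',c[0].round(1),'y',m[:,1].round(3),'x',m[:,0].round(3),'F',s['contact_force'].round(1),'w',round(s['gripper_width'],1))
TH=-0.1312;T0=np.array([598.,50.])
def jw(x,y,z=0): return np.array([T0[0]+np.cos(TH)*x-np.sin(TH)*y,T0[1]+np.sin(TH)*x+np.cos(TH)*y,z])
def wj(p):
    c,s=np.cos(TH),np.sin(TH);d=np.array(p[:2])-T0;return np.array([c*d[0]+s*d[1],-s*d[0]+c*d[1],p[2]])
E
python3 - <<'E'
from h import *
rows(line([597,60,230],down(-0.12),20),-1)
E
```

```text
[[[0.0001, -0.0263, -0.0296], [-3.4, 0.0, 0.0], -1], [[0.0003, -0.0525, -0.0592], [-6.8, 0.0, 0.0], -1], [[0.0004, -0.0788, -0.0888], [-10.2, 0.0, 0.0], -1], [[0.0005, -0.1051, -0.1183], [-13.6, 0.0, 0.0], -1], [[0.0007, -0.1314, -0.1479], [-17.0, 0.0, 0.0], -1]]
[[[0.0001, -0.0164, -0.036], [-3.4, 0.0, 0.0], -1], [[0.0002, -0.0329, -0.072], [-6.7, 0.0, 0.0], -1], [[0.0003, -0.0494, -0.1079], [-10.1, 0.0, 0.0], -1], [[0.0005, -0.0659, -0.1439], [-13.5, 0.0, 0.0], -1], [[0.0006, -0.0824, -0.1799], [-16.9, -0.1, 0.0], -1]]
[[[0.0001, -0.0053, -0.0392], [-3.4, 0.0, 0.1], -1], [[0.0001, -0.0106, -0.0784], [-6.8, 0.0, 0.1], -1], [[0.0002, -0.0159, -0.1176], [-10.2, 0.0, 0.1], -1], [[0.0003, -0.0212, -0.1568], [-13.6, 0.0, 0.1], -1], [[0.0003, -0.0265, -0.196], [-17.0, 0.0, 0.1], -1]]
[[[0.0001, 0.0064, -0.0391], [-3.4, 0.0, 0.0], -1], [[0.0002, 0.0128, -0.0781], [-6.8, 0.0, 0.0], -1], [[0.0002, 0.0192, -0.1172], [-10.2, 0.0, 0.0], -1], [[0.0003, 0.0255, -0.1562], [-13.5, 0.0, 0.0], -1], [[0.0004, 0.0319, -0.1953], [-16.9, 0.0, 0.0], -1]]
end cmd [597.   60.1 230. ] [ 0.993 -0.12  -0.   ]
```

step_arm --plan '[[[0.0001,-0.0263,-0.0296],[-3.4,0.0,0.0],-1],[[0.0003,-0.0525,-0.0592],[-6.8,0.0,0.0],-1],[[0.0004,-0.0788,-0.0888],[-10.2,0.0,0.0],-1],[[0.0005,-0.1051,-0.1183],[-13.6,0.0,0.0],-1],[[0.0007,-0.1314,-0.1479],[-17.0,0.0,0.0],-1]]' --grip_force 60

```text
time: 0.52
ee_pos: [273.2, -435.2, 229.9]
tcp_rot: [1.901, 0.554, -1.901]
contact_force: [0.2, -0.2, -0.2]
gripper_width: 85.6
```

step_arm --plan '[[[0.0001,-0.0164,-0.036],[-3.4,0.0,0.0],-1],[[0.0002,-0.0329,-0.072],[-6.7,0.0,0.0],-1],[[0.0003,-0.0494,-0.1079],[-10.1,0.0,0.0],-1],[[0.0005,-0.0659,-0.1439],[-13.5,0.0,0.0],-1],[[0.0006,-0.0824,-0.1799],[-16.9,-0.1,0.0],-1]]'

```text
time: 0.93
ee_pos: [381.2, -269.4, 229.6]
tcp_rot: [1.708, 0.785, -1.712]
contact_force: [0.9, -0.5, -0.3]
gripper_width: 85.4
```

step_arm --plan '[[[0.0001,-0.0053,-0.0392],[-3.4,0.0,0.1],-1],[[0.0001,-0.0106,-0.0784],[-6.8,0.0,0.1],-1],[[0.0002,-0.0159,-0.1176],[-10.2,0.0,0.1],-1],[[0.0003,-0.0212,-0.1568],[-13.6,0.0,0.1],-1],[[0.0003,-0.0265,-0.196],[-17.0,0.0,0.1],-1]]'

```text
time: 1.35
ee_pos: [489.3, -103.7, 229.0]
tcp_rot: [1.505, 0.983, -1.507]
contact_force: [0.6, -0.4, 0.6]
gripper_width: 85.3
```

step_arm --plan '[[[0.0001,0.0064,-0.0391],[-3.4,0.0,0.0],-1],[[0.0002,0.0128,-0.0781],[-6.8,0.0,0.0],-1],[[0.0002,0.0192,-0.1172],[-10.2,0.0,0.0],-1],[[0.0003,0.0255,-0.1562],[-13.5,0.0,0.0],-1],[[0.0004,0.0319,-0.1953],[-16.9,0.0,0.0],-1]]'

```text
time: 1.77
ee_pos: [597.3, 62.0, 228.0]
tcp_rot: [1.293, 1.15, -1.297]
contact_force: [0.4, -0.0, -0.6]
gripper_width: 85.8
```

```bash
python3 - <<'E'
from h import *
st();st()
rows(line([597,60,60],down(-0.12),5),-1)
E
```

```text
t 1.77 tcp [597.3  62.  228. ] cmd [597.   60.1 230. ] y [ 0.993 -0.117 -0.   ] x [-0.001 -0.002 -1.   ] F [ 0.4 -0.  -0.6] w 85.8
t 1.77 tcp [597.3  62.  228. ] cmd [597.   60.1 230. ] y [ 0.993 -0.117 -0.   ] x [-0.001 -0.002 -1.   ] F [ 0.4 -0.  -0.6] w 85.8
[[[0.034, 0.0, 0.0], [0.0, 0.0, 0.0], -1], [[0.068, 0.0, 0.0], [0.0, 0.0, 0.0], -1], [[0.102, 0.0, 0.0], [0.0, 0.0, 0.0], -1], [[0.136, 0.0, 0.0001], [0.0, 0.0, 0.0], -1], [[0.17, 0.0001, 0.0001], [0.0, 0.0, 0.0], -1]]
end cmd [597.  60.  60.] [ 0.993 -0.12  -0.   ]
```

step_arm --plan '[[[0.034,0.0,0.0],[0.0,0.0,0.0],-1],[[0.068,0.0,0.0],[0.0,0.0,0.0],-1],[[0.102,0.0,0.0],[0.0,0.0,0.0],-1],[[0.136,0.0,0.0001],[0.0,0.0,0.0],-1],[[0.17,0.0001,0.0001],[0.0,0.0,0.0],-1]]'

```text
time: 2.18
ee_pos: [596.5, 59.9, 56.7]
tcp_rot: [1.295, 1.149, -1.298]
contact_force: [0.3, -0.1, -0.6]
gripper_width: 84.8
```

```bash
python3 - <<'E'
from h import *
st();shot('side','s1');crop('s1',195,130,355,255,5);shot('top','t1');crop('t1',235,125,365,225,6);st()
E
```

```text
t 2.18 tcp [596.5  59.9  56.7] cmd [597.  60.  60.] y [ 0.993 -0.12  -0.   ] x [-0.001 -0.002 -1.   ] F [ 0.3 -0.1 -0.6] w 84.8
t 2.28 tcp [590.   59.8  50.9] cmd [597.  60.  60.] y [ 0.993 -0.12  -0.016] x [-0.016 -0.002 -1.   ] F [-1.  -0.8 -0.5] w 85.4
```

View pics/s1_c195_130.png

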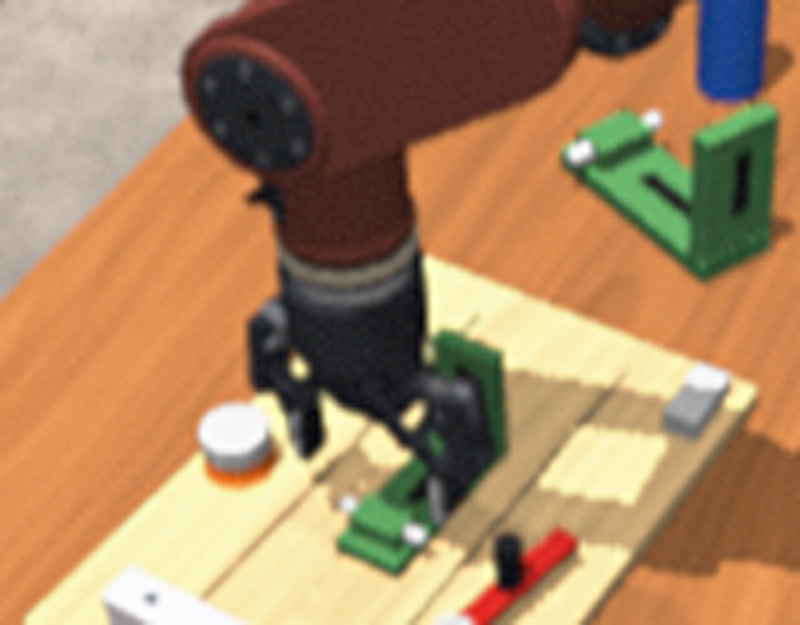

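View pics/t1_c235_125.png

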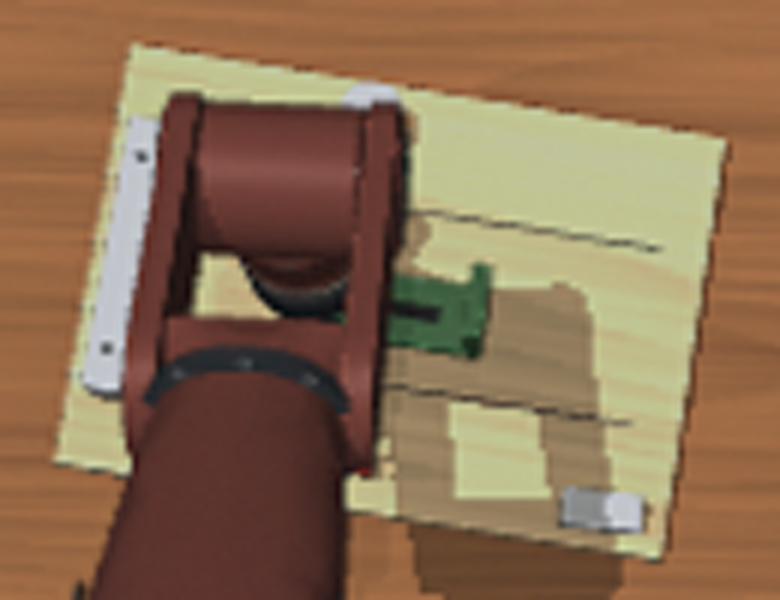

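The side view shows the fingers straddling the plate above the pin: finger tips at about (305, 455) and (440, 515), pin ends at (347, 503) and (414, 535). The arm overshot its stop by about 9 mm, so I'll let it settle.

step_arm --plan '[[[0,0,0],[0,0,0],-1],[[0,0,0],[0,0,0],-1],[[0,0,0],[0,0,0],-1],[[0,0,0],[0,0,0],-1],[[0,0,0],[0,0,0],-1]]'

```text
time: 2.7
ee_pos: [598.9, 59.5, 61.2]
tcp_rot: [1.298, 1.145, -1.295]
contact_force: [-0.5, -0.6, -0.1]
gripper_width: 85.3
```

```bash
python3 - <<'E'
from h import *
st();print(manip.state()['joint_positions'].round(3),manip.state()['joint_velocities'].round(3))
rows(line([597,60,17],down(-0.12),10),-1)
E
```

```text
t 2.7 tcp [598.9  59.5  61.2] cmd [597.  60.  60.] y [ 0.993 -0.12   0.005] x [ 0.005 -0.002 -1.   ] F [-0.5 -0.6 -0.1] w 85.3
[-0.016  0.362  1.781 -0.002  0.994  0.106] [ 0.001  0.008  0.013 -0.001 -0.001 -0.001]
[[[0.0043, 0.0, 0.0], [0.0, 0.0, 0.0], -1], [[0.0086, 0.0, 0.0], [0.0, 0.0, 0.0], -1], [[0.0129, 0.0, 0.0], [0.0, 0.0, 0.0], -1], [[0.0172, 0.0, 0.0], [0.0, 0.0, 0.0], -1], [[0.0215, 0.0, 0.0], [0.0, 0.0, 0.0], -1]]
[[[0.0043, 0.0, 0.0], [0.0, 0.0, 0.0], -1], [[0.0086, 0.0, 0.0], [0.0, 0.0, 0.0], -1], [[0.0129, 0.0, 0.0], [0.0, 0.0, 0.0], -1], [[0.0172, 0.0, 0.0], [0.0, 0.0, 0.0], -1], [[0.0215, 0.0, 0.0], [0.0, 0.0, 0.0], -1]]
end cmd [597.  60.  17.] [ 0.993 -0.12  -0.   ]
```

step_arm --plan '[[[0.0043,0.0,0.0],[0.0,0.0,0.0],-1],[[0.0086,0.0,0.0],[0.0,0.0,0.0],-1],[[0.0129,0.0,0.0],[0.0,0.0,0.0],-1],[[0.0172,0.0,0.0],[0.0,0.0,0.0],-1],[[0.0215,0.0,0.0],[0.0,0.0,0.0],-1]]'

```text
time: 3.12
ee_pos: [596.6, 59.5, 36.3]
tcp_rot: [1.296, 1.149, -1.299]
contact_force: [-0.2, 0.3, 0.0]
gripper_width: 85.2
```

step_arm --plan '[[[0.006,0.0,0.0],[0.0,0.0,0.0],-1],[[0.012,0.0,0.0],[0.0,0.0,0.0],-1],[[0.016,0.0,0.0],[0.0,0.0,0.0],-1],[[0.019,0.0,0.0],[0.0,0.0,0.0],-1],[[0.0215,0.0,0.0],[0.0,0.0,0.0],-1]]'

```text
time: 3.53
ee_pos: [596.8, 59.5, 14.9]
tcp_rot: [1.296, 1.149, -1.299]
contact_force: [0.9, 0.4, 0.3]
gripper_width: 85.4
```

```bash
python3 - <<'E'
from h import *
st();shot('side','s2');crop('s2',215,190,315,260,8);st()
E
```

```text
t 3.53 tcp [596.8  59.5  14.9] cmd [597.  60.  17.] y [ 0.993 -0.12  -0.   ] x [-0.001 -0.002 -1.   ] F [0.9 0.4 0.3] w 85.4
t 3.58 tcp [596.6  59.5  14.7] cmd [597.  60.  17.] y [ 0.993 -0.12  -0.001] x [-0.001 -0.002 -1.   ] F [-0.5 -0.  -0.7] w 85.3
```

View pics/s2_c215_190.png

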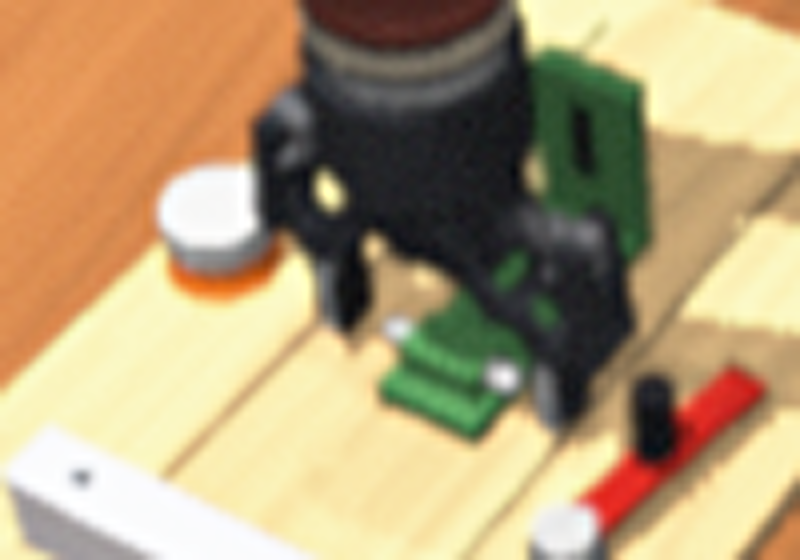

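```bash
python3 - <<'E'
from h import *
for P in [(597,60,38),(597,60,28),(597-49*.993,60+49*.12,28),(597+49*.993,60-49*.12,28)]:
    u,v=proj('side',np.array(P,float));print(P,((u-215+.5)*8-.5).round(),((v-190+.5)*8-.5).round())
E
```

```text
(597, 60, 38) 451.0 351.0
(597, 60, 28) 454.0 369.0
(548.343, 65.88, 28) 567.0 421.0
(645.657, 54.12, 28) 345.0 320.0
```

step_arm --plan '[[[-0.002,0,0],[0,0,0],-1],[[-0.003,0,0],[0,0,0],-0.2],[[-0.003,0,0],[0,0,0],0],[[-0.003,0,0],[0,0,0],0.2],[[-0.003,0,0],[0,0,0],0.4]]' --grip_force 45

```text
time: 4.0
ee_pos: [597.4, 59.6, 20.1]
tcp_rot: [1.296, 1.148, -1.298]
contact_force: [-3.2, -0.0, 6.1]
gripper_width: 56.1
```

step_arm --plan '[[[0,0,0],[0,0,0],0.6],[[0,0,0],[0,0,0],0.8],[[0,0,0],[0,0,0],1],[[0,0,0],[0,0,0],1],[[0,0,0],[0,0,0],1]]'

```text
time: 4.42
ee_pos: [597.4, 59.6, 20.1]
tcp_rot: [1.296, 1.148, -1.298]
contact_force: [-2.6, -0.3, 6.4]
gripper_width: 56.1
```

```bash
python3 - <<'E'
from h import *
setcmd([597,60,20],getcmd()[1])
st();shot('side','s3');crop('s3',215,190,315,260,8);st()
E
```

```text
t 4.42 tcp [597.4  59.6  20.1] cmd [597.  60.  20.] y [ 0.993 -0.12   0.001] x [ 0.001 -0.002 -1.   ] F [-2.6 -0.3  6.4] w 56.1
t 4.47 tcp [597.4  59.5  20.1] cmd [597.  60.  20.] y [ 0.993 -0.12   0.001] x [ 0.001 -0.002 -1.   ] F [-3.3  0.2  5.5] w 56.6
```

View pics/s3_c215_190.png

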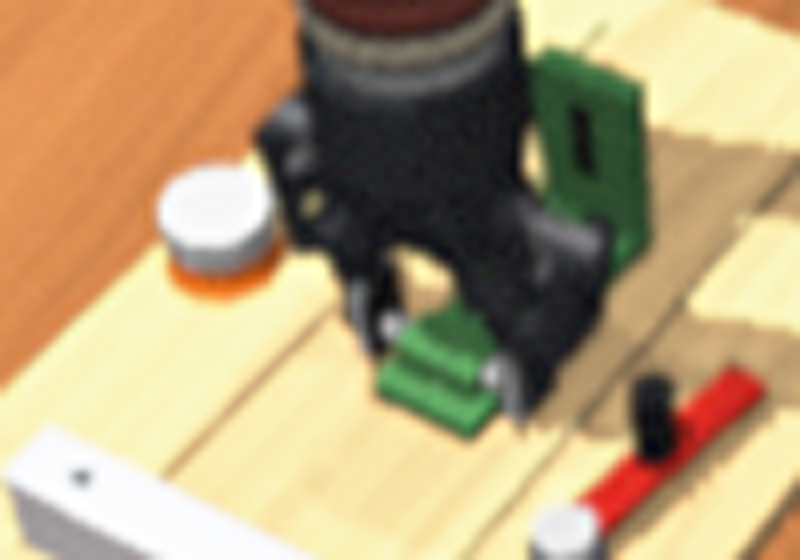

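```bash
python3 - <<'E'
from h import *
p0,r0=getcmd();N=45;poses=[];d=np.array([np.sin(.12),np.cos(.12),0])
for i in range(1,N+1):
    th=np.pi/2*(1-np.cos(np.pi*i/N))/2; f=np.arctan2(20,100)+th
    ex=1.5*min(1,i/10)
    poses.append((p0+d*(101.98*np.cos(f)-100)+np.array([0,0,101.98*np.sin(f)-20+ex]),r0))
rows(poses,1)
E
```

```text
[[[-0.0003, 0.0, 0.0], [0.0, 0.0, 0.0], 1], [[-0.0011, 0.0, 0.0002], [0.0, 0.0, 0.0], 1], [[-0.0022, 0.0, 0.0004], [0.0, 0.0, 0.0], 1], [[-0.0036, 0.0, 0.0007], [0.0, 0.0, 0.0], 1], [[-0.0055, 0.0, 0.0011], [0.0, 0.0, 0.0], 1]]
[[[-0.0021, 0.0, 0.0005], [0.0, 0.0, 0.0], 1], [[-0.0046, 0.0, 0.0012], [0.0, 0.0, 0.0], 1], [[-0.0075, 0.0, 0.002], [0.0, 0.0, 0.0], 1], [[-0.0106, 0.0, 0.003], [0.0, 0.0, 0.0], 1], [[-0.0139, 0.0, 0.0042], [0.0, 0.0, 0.0], 1]]
[[[-0.0035, 0.0, 0.0015], [0.0, 0.0, 0.0], 1], [[-0.0071, 0.0, 0.0032], [0.0, 0.0, 0.0], 1], [[-0.0109, 0.0, 0.0052], [0.0, 0.0, 0.0], 1], [[-0.0148, 0.0, 0.0074], [0.0, 0.0, 0.0], 1], [[-0.0188, 0.0, 0.01], [0.0, 0.0, 0.0], 1]]
[[[-0.0041, 0.0, 0.0028], [0.0, 0.0, 0.0], 1], [[-0.0081, 0.0, 0.0059], [0.0, 0.0, 0.0], 1], [[-0.0121, 0.0, 0.0094], [0.0, 0.0, 0.0], 1], [[-0.0159, 0.0, 0.0131], [0.0, 0.0, 0.0], 1], [[-0.0197, 0.0, 0.0171], [0.0, 0.0, 0.0], 1]]
[[[-0.0035, 0.0, 0.0043], [0.0, 0.0, 0.0], 1], [[-0.0069, 0.0, 0.0087], [0.0, 0.0, 0.0], 1], [[-0.01, 0.0, 0.0134], [0.0, 0.0, 0.0], 1], [[-0.0128, 0.0, 0.0182], [0.0, 0.0, 0.0], 1], 
[... 320 characters left out ...]
[[-0.0013, 0.0, 0.0092], [0.0, 0.0, 0.0], 1], [[-0.0017, 0.0, 0.0134], [0.0, 0.0, 0.0], 1], [[-0.0019, 0.0, 0.0174], [0.0, 0.0, 0.0], 1], [[-0.0019, 0.0, 0.0212], [0.0, 0.0, 0.0], 1]]
[[[0.0001, 0.0001, 0.0034], [0.0, 0.0, 0.0], 1], [[0.0003, 0.0001, 0.0065], [0.0, 0.0, 0.0], 1], [[0.0006, 0.0001, 0.0093], [0.0, 0.0, 0.0], 1], [[0.0009, 0.0001, 0.0118], [0.0, 0.0, 0.0], 1], [[0.0012, 0.0001, 0.0138], [0.0, 0.0, 0.0], 1]]
[[[0.0002, 0.0, 0.0017], [0.0, 0.0, 0.0], 1], [[0.0005, 0.0, 0.0031], [0.0, 0.0, 0.0], 1], [[0.0006, 0.0, 0.004], [0.0, 0.0, 0.0], 1], [[0.0007, 0.0, 0.0046], [0.0, 0.0, 0.0], 1], [[0.0008, 0.0, 0.0048], [0.0, 0.0, 0.0], 1]]
end cmd [582.7 -59.2 101.5] [ 0.993 -0.12  -0.   ]
```

step_arm --plan '[[[-0.0003,0.0,0.0],[0.0,0.0,0.0],1],[[-0.0011,0.0,0.0002],[0.0,0.0,0.0],1],[[-0.0022,0.0,0.0004],[0.0,0.0,0.0],1],[[-0.0036,0.0,0.0007],[0.0,0.0,0.0],1],[[-0.0055,0.0,0.0011],[0.0,0.0,0.0],1]]'

```text
time: 4.88
ee_pos: [596.9, 58.6, 23.7]
tcp_rot: [1.296, 1.148, -1.298]
contact_force: [1.5, 0.3, -3.4]
gripper_width: 55.9
```

step_arm --plan '[[[-0.0021,0.0,0.0005],[0.0,0.0,0.0],1],[[-0.0046,0.0,0.0012],[0.0,0.0,0.0],1],[[-0.0075,0.0,0.002],[0.0,0.0,0.0],1],[[-0.0106,0.0,0.003],[0.0,0.0,0.0],1],[[-0.0139,0.0,0.0042],[0.0,0.0,0.0],1]]'

```text
time: 5.3
ee_pos: [596.2, 54.0, 38.1]
tcp_rot: [1.296, 1.148, -1.299]
contact_force: [0.1, 0.5, -4.6]
gripper_width: 56.1
```

step_arm --plan '[[[-0.0035,0.0,0.0015],[0.0,0.0,0.0],1],[[-0.0071,0.0,0.0032],[0.0,0.0,0.0],1],[[-0.0109,0.0,0.0052],[0.0,0.0,0.0],1],[[-0.0148,0.0,0.0074],[0.0,0.0,0.0],1],[[-0.0188,0.0,0.01],[0.0,0.0,0.0],1]]'

```text
time: 5.72
ee_pos: [594.6, 44.1, 56.9]
tcp_rot: [1.296, 1.149, -1.299]
contact_force: [0.2, -0.6, -4.8]
gripper_width: 56.3
```

```bash
python3 - <<'E'
from h import *
st();shot('side','s4');crop('s4',215,170,335,260,6);st()
E
```

```text
t 5.72 tcp [594.6  44.1  56.9] cmd [582.7 -59.2 101.5] y [ 0.993 -0.121 -0.001] x [-0.001 -0.002 -1.   ] F [ 0.2 -0.6 -4.8] w 56.3
t 5.77 tcp [595.2  43.6  57.8] cmd [582.7 -59.2 101.5] y [ 0.993 -0.121  0.   ] x [-0.    -0.003 -1.   ] F [-0.3 -0.5 -4.3] w 55.8
```

View pics/s4_c215_170.png

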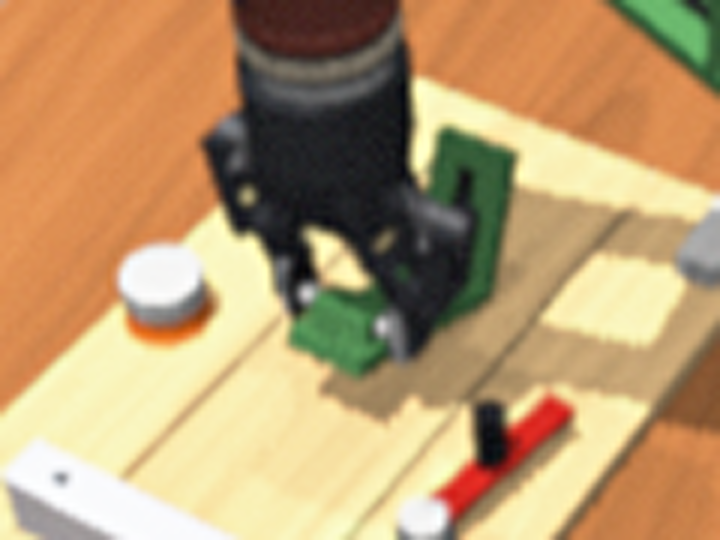

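The plate is tilting as planned. Its free end is raised at about (350, 340), the pin is in the fingers and the force is about 4.5 N, so I'll continue the arc.

step_arm --plan '[[[-0.0041,0.0,0.0028],[0.0,0.0,0.0],1],[[-0.0081,0.0,0.0059],[0.0,0.0,0.0],1],[[-0.0121,0.0,0.0094],[0.0,0.0,0.0],1],[[-0.0159,0.0,0.0131],[0.0,0.0,0.0],1],[[-0.0197,0.0,0.0171],[0.0,0.0,0.0],1]]'

```text
time: 6.18
ee_pos: [592.9, 27.1, 76.9]
tcp_rot: [1.296, 1.148, -1.299]
contact_force: [0.3, -0.5, -4.9]
gripper_width: 56.1
```

step_arm --plan '[[[-0.0035,0.0,0.0043],[0.0,0.0,0.0],1],[[-0.0069,0.0,0.0087],[0.0,0.0,0.0],1],[[-0.01,0.0,0.0134],[0.0,0.0,0.0],1],[[-0.0128,0.0,0.0182],[0.0,0.0,0.0],1],[[-0.0154,0.0,0.0231],[0.0,0.0,0.0],1]]'

```text
time: 6.6
ee_pos: [590.6, 4.2, 92.5]
tcp_rot: [1.297, 1.148, -1.298]
contact_force: [0.6, 0.1, -5.0]
gripper_width: 55.9
```

```bash
python3 - <<'E'
from h import *
st();shot('side','s5');crop('s5',215,150,335,240,6);st()
E
```

```text
t 6.6 tcp [590.6   4.2  92.5] cmd [582.7 -59.2 101.5] y [ 0.993 -0.12   0.001] x [ 0.001 -0.002 -1.   ] F [ 0.6  0.1 -5. ] w 55.9
t 6.65 tcp [590.8   3.2  93. ] cmd [582.7 -59.2 101.5] y [ 0.993 -0.121  0.001] x [ 0.001 -0.003 -1.   ] F [-0.3 -1.3 -5.4] w 55.8
```

View pics/s5_c215_150.png

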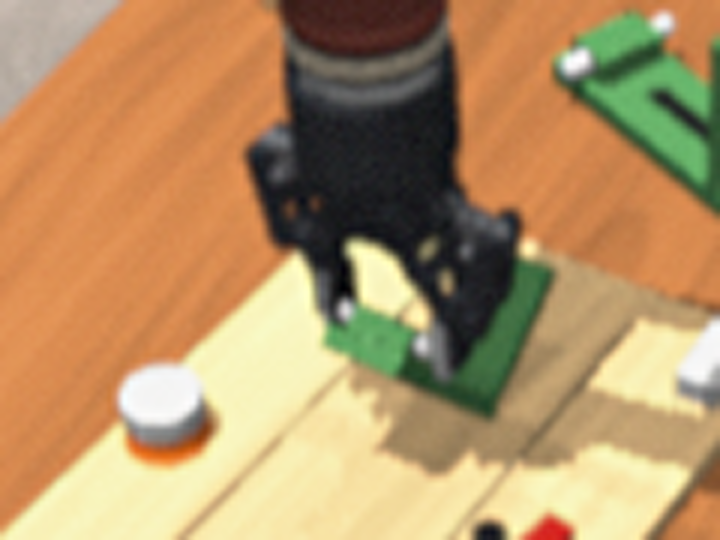

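The plate is roughly two-thirds tipped. Its corner edge is near (490, 410) and its load is steady at about 5 N. Continuing.

step_arm --plan '[[[-0.0022,0.0,0.005],[0.0,0.0,0.0],1],[[-0.0042,0.0,0.01],[0.0,0.0,0.0],1],[[-0.0058,0.0,0.015],[0.0,0.0,0.0],1],[[-0.0072,0.0,0.0199],[0.0,0.0,0.0],1],[[-0.0083,0.0,0.0247],[0.0,0.0,0.0],1]]'

```text
time: 7.07
ee_pos: [587.7, -20.3, 101.0]
tcp_rot: [1.297, 1.148, -1.298]
contact_force: [-0.4, 1.0, -2.5]
gripper_width: 56.2
```

step_arm --plan '[[[-0.0008,0.0,0.0047],[0.0,0.0,0.0],1],[[-0.0013,0.0,0.0092],[0.0,0.0,0.0],1],[[-0.0017,0.0,0.0134],[0.0,0.0,0.0],1],[[-0.0019,0.0,0.0174],[0.0,0.0,0.0],1],[[-0.0019,0.0,0.0212],[0.0,0.0,0.0],1]]'

```text
time: 7.48
ee_pos: [585.5, -41.5, 103.2]
tcp_rot: [1.297, 1.147, -1.297]
contact_force: [-0.8, 1.6, 2.4]
gripper_width: 56.4
```

```bash
python3 - <<'E'
from h import *
st();shot('side','s6');crop('s6',215,150,335,240,6);st()
E
```

```text
t 7.48 tcp [585.5 -41.5 103.2] cmd [582.7 -59.2 101.5] y [ 0.993 -0.12   0.002] x [ 0.001 -0.002 -1.   ] F [-0.8  1.6  2.4] w 56.4
t 7.53 tcp [585.4 -42.2 103.2] cmd [582.7 -59.2 101.5] y [ 0.993 -0.121  0.002] x [ 0.001 -0.003 -1.   ] F [-0.7  1.2  3.9] w 55.9
```

View pics/s6_c215_150.png

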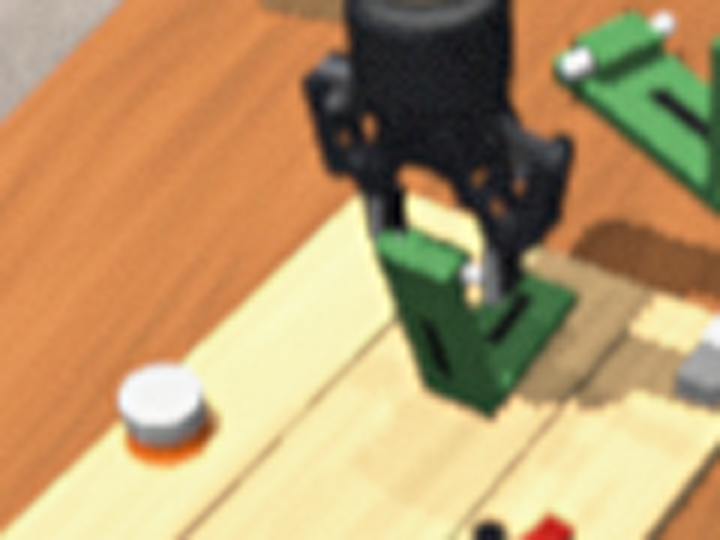

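step_arm --plan '[[[0.0001,0.0,0.0034],[0.0,0.0,0.0],1],[[0.0002,0.0,0.0065],[0.0,0.0,0.0],1],[[0.0003,0.0,0.0093],[0.0,0.0,0.0],1],[[0.0005,0.0,0.0118],[0.0,0.0,0.0],1],[[0.0008,0.0,0.0138],[0.0,0.0,0.0],1]]'

```text
time: 7.95
ee_pos: [583.7, -55.3, 102.2]
tcp_rot: [1.296, 1.147, -1.298]
contact_force: [-0.9, -0.1, 5.7]
gripper_width: 56.2
```

step_arm --plan '[[[0.0002,0.0,0.0017],[0.0,0.0,0.0],1],[[0.0005,0.0,0.0031],[0.0,0.0,0.0],1],[[0.0006,0.0,0.004],[0.0,0.0,0.0],1],[[0.0007,0.0,0.0046],[0.0,0.0,0.0],1],[[0.0008,0.0,0.0048],[0.0,0.0,0.0],1]]'

```text
time: 8.37
ee_pos: [583.1, -60.1, 101.5]
tcp_rot: [1.296, 1.147, -1.298]
contact_force: [-1.5, 1.6, 5.7]
gripper_width: 55.5
```

```bash
python3 - <<'E'
from h import *
setcmd([582.7,-59.2,101.9],getcmd()[1])
st();shot('side','s7');crop('s7',235,150,335,225,8);st();shot('top','t7');crop('t7',235,125,365,225,6)
E
```

```text
t 8.37 tcp [583.1 -60.1 101.5] cmd [582.7 -59.2 101.9] y [ 0.993 -0.12   0.001] x [ 0.001 -0.003 -1.   ] F [-1.5  1.6  5.7] w 55.5
t 8.42 tcp [583.  -60.1 101.5] cmd [582.7 -59.2 101.9] y [ 0.993 -0.12   0.001] x [ 0.001 -0.003 -1.   ] F [-1.5  0.3  5.1] w 55.6
```

View pics/s7_c235_150.png

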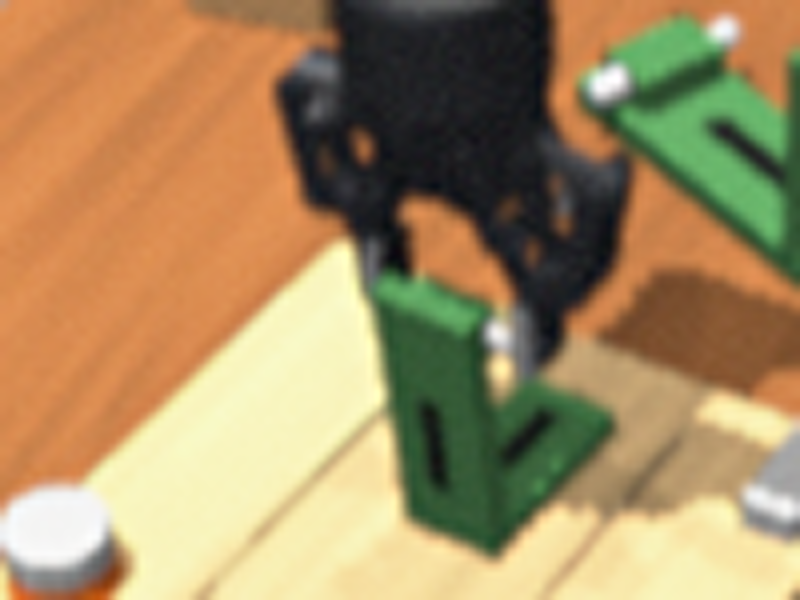

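View pics/t7_c235_125.png

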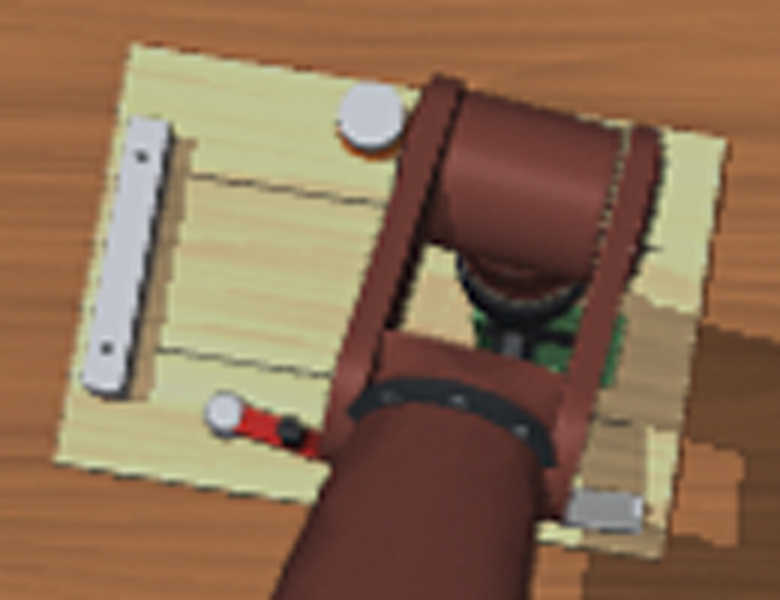

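```bash
python3 - <<'E'
from h import *
for (a,b,e) in [(495,553,(468,335)),(412,520,(376,285))]:
    P=wz('side',*cp(a,b,235,150,8),18); 
    u,v=proj('side',P+np.array([0,0,120])); print(P.round(1),wj(P).round(1),'expected top',(u-235+.5)*8-.5,(v-150+.5)*8-.5,'seen',e, 'seen@138',wj(wz('side',*cp(*e,235,150,8),138)).round(1))
P=wz('side',*cp(610,425,235,150,8),30);print('leg end',P,wj(P))
E
```

```text
[564.  -39.9  18. ] [-21.9 -93.6  18. ] expected top 482.23017315494235 317.6855914794255 seen (468, 335) seen@138 [-22.7 -83.2 138. ]
[601.4 -43.5  18. ] [ 15.6 -92.3  18. ] expected top 393.08014768727026 285.01997953153113 seen (376, 285) seen@138 [ 20.9 -89.1 138. ]
leg end [ 546.99224239 -111.46110802   30.        ] [ -29.4464019  -166.74648469   30.        ]
```

The side view shows the plate nearly upright, still leaning towards the fence by roughly 0.03–0.08 rad (top edge at (468, 335), expected (482, 318)). I'll move the pin a bit further back, slowly.

step_arm --plan '[[[0.0,0.0,0.0015],[0,0,0],1],[[0.0,0.0,0.003],[0,0,0],1],[[0.0,0.0,0.0045],[0,0,0],1],[[0.0,0.0,0.006],[0,0,0],1],[[0.0,0.0,0.007],[0,0,0],1]]'

```text
time: 8.88
ee_pos: [582.5, -65.1, 101.0]
tcp_rot: [1.3, 1.149, -1.296]
contact_force: [0.5, 5.4, 3.6]
gripper_width: 55.9
```

```bash
python3 - <<'E'
from h import *
p,r=getcmd();setcmd(p+r.apply([0,0,7]),r)
st();shot('side','s8');crop('s8',235,150,335,225,8);st()
E
```

```text
t 8.88 tcp [582.5 -65.1 101. ] cmd [581.9 -66.1 101.9] y [ 0.993 -0.121  0.002] x [ 0.002  0.001 -1.   ] F [0.5 5.4 3.6] w 55.9
t 8.93 tcp [582.5 -65.2 101. ] cmd [581.9 -66.1 101.9] y [ 0.993 -0.121  0.002] x [ 0.002  0.001 -1.   ] F [1.1 5.8 3.9] w 55.8
```

View pics/s8_c235_150.png

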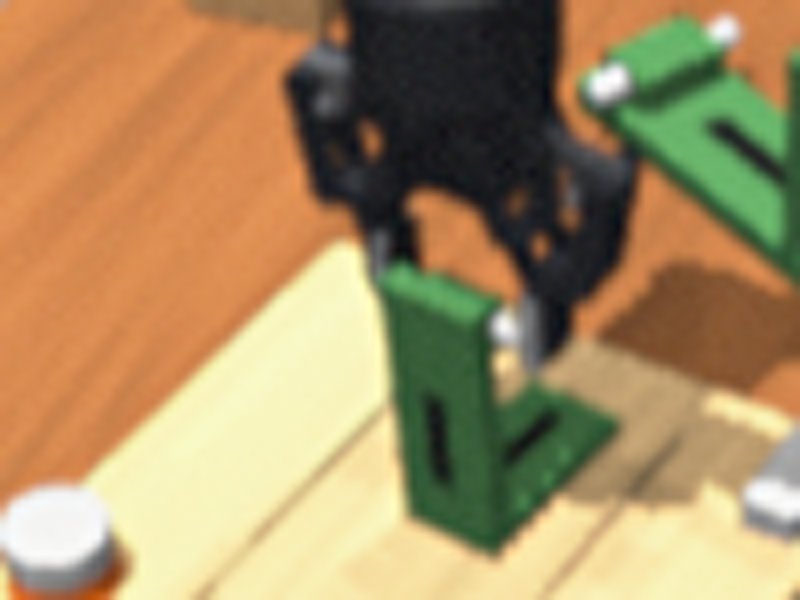

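Now it stands: the top edge is at (484, 318), as expected for vertical, and the tool feels about 5 N of resistance. I'll relax the pull and take up the weight slightly.

step_arm --plan '[[[0.0,0.0,-0.0015],[0,0,0],1],[[-0.0005,0.0,-0.002],[0,0,0],1],[[-0.001,0.0,-0.002],[0,0,0],1],[[-0.0015,0.0,-0.002],[0,0,0],1],[[-0.002,0.0,-0.002],[0,0,0],1]]'

```text
time: 9.35
ee_pos: [580.9, -64.4, 101.5]
tcp_rot: [1.295, 1.15, -1.3]
contact_force: [0.2, 0.9, -3.1]
gripper_width: 55.6
```

```bash
python3 - <<'E'
from h import *
p,r=getcmd();setcmd(p+r.apply([-2,0,-2]),r)
st()
E
```

```text
t 9.35 tcp [580.9 -64.4 101.5] cmd [582.1 -64.2 103.9] y [ 0.993 -0.12  -0.002] x [-0.002 -0.002 -1.   ] F [ 0.2  0.9 -3.1] w 55.6
```

```bash
python3 - <<'E'
from h import *
p,r=getcmd();print('jig cmd',wj(p),'meas',wj(manip.state()['ee_pos']))
tgt=jw(0,94,105.1);p0=p+[0,0,1.2]; N=30
poses=[(p0,r)]*5
d=(r.inv()*down(-0.131)).as_rotvec()
for i in range(1,N+1):
    s=(1-np.cos(np.pi*i/N))/2
    poses.append((p0+(tgt-p0)*s,r*R.from_rotvec(d*s)))
rows(poses,1)
E
```

```text
jig cmd [  -0.8294191  -115.26308369  103.89933438] meas [  -1.96654526 -115.62637772  101.46645203]
[[[-0.0012, 0.0, 0.0], [0.0, 0.0, 0.0], 1], [[-0.0012, 0.0, 0.0], [0.0, 0.0, 0.0], 1], [[-0.0012, 0.0, 0.0], [0.0, 0.0, 0.0], 1], [[-0.0012, 0.0, 0.0], [0.0, 0.0, 0.0], 1], [[-0.0012, 0.0, 0.0], [0.0, 0.0, 0.0], 1]]
[[[0.0, 0.0, -0.0006], [0.0, 0.0, 0.0], 1], [[0.0, 0.0, -0.0023], [0.0, 0.0, 0.0], 1], [[0.0, 0.0001, -0.0051], [0.0, 0.0, 0.0], 1], [[0.0, 0.0001, -0.009], [0.0, 0.0, 0.0], 1], [[0.0, 0.0002, -0.014], [0.0, 0.0, 0.0], 1]]
[[[0.0, 0.0001, -0.006], [0.1, 0.0, 0.0], 1], [[0.0, 0.0002, -0.0129], [0.1, 0.0, 0.0], 1], [[0.0, 0.0003, -0.0206], [0.1, 0.0, 0.0], 1], [[0.0, 0.0004, -0.0291], [0.1, 0.0, 0.0], 1], [[0.0, 0.0006, -0.0383], [0.1, 0.0, 0.0], 1]]
[[[0.0, 0.0001, -0.0098], [0.1, 0.0, 0.0], 1], [[0.0, 0.0002, -0.02], [0.1, 0.0, 0.0], 1], [[0.0, 0.0003, -0.0306], [0.1, 0.0, 0.0], 1], [[0.0, 0.0005, -0.0414], [0.2, 0.0, 0.0], 1], [[0.0, 0.0006, -0.0523], [0.2, 0.0, 0.0], 1]]
[[[0.0, 0.0001, -0.011], [0.0, 0.0, 0.0], 1], [[0.0, 0.0002, -0.0218], [0.1, 0.0, 0.0], 1], [[0.0, 0.0003, -0.0324], [0.1, 0.0, 0.0], 1], [[0.0, 0.0004, -0.0426], [0.1, 0.0, 0.0], 1], [[0.0, 0.0005, -0.0523], [0.1, 0.0, 0.0], 1]]
[[[0.0, 0.0001, -0.0092], [0.1, 0.0, 0.0], 1], [[0.0, 0.0001, -0.0177], [0.1, 0.0, 0.0], 1], [[0.0, 0.0002, -0.0255], [0.1, 0.0, 0.0], 1], [[0.0, 0.0003, -0.0324], [0.1, 0.0, 0.0], 1], [[0.0, 0.0003, -0.0383], [0.2, 0.0, 0.0], 1]]
[[[0.0, 0.0, -0.005], [0.0, 0.0, 0.0], 1], [[0.0, 0.0, -0.0089], [0.0, 0.0, 0.0], 1], [[0.0, 0.0, -0.0118], [0.0, 0.0, 0.0], 1], [[0.0, 0.0001, -0.0135], [0.0, 0.0, 0.0], 1], [[0.0, 0.0001, -0.0141], [0.0, 0.0, 0.0], 1]]
end cmd [610.4 143.2 105.1] [ 0.991 -0.131 -0.   ]
```

step_arm --plan '[[[-0.0012,0.0,0.0],[0.0,0.0,0.0],1],[[-0.0012,0.0,0.0],[0.0,0.0,0.0],1],[[-0.0012,0.0,0.0],[0.0,0.0,0.0],1],[[-0.0012,0.0,0.0],[0.0,0.0,0.0],1],[[-0.0012,0.0,0.0],[0.0,0.0,0.0],1]]'

```text
time: 9.77
ee_pos: [581.1, -64.5, 103.1]
tcp_rot: [1.295, 1.149, -1.3]
contact_force: [-0.8, -0.1, -5.5]
gripper_width: 55.7
```

step_arm --plan '[[[0.0,0.0,-0.0006],[0.0,0.0,0.0],1],[[0.0,0.0,-0.0023],[0.0,0.0,0.0],1],[[0.0,0.0001,-0.0051],[0.0,0.0,0.0],1],[[0.0,0.0001,-0.009],[0.0,0.0,0.0],1],[[0.0,0.0002,-0.014],[0.0,0.0,0.0],1]]'

```text
time: 10.18
ee_pos: [583.9, -50.3, 103.9]
tcp_rot: [1.296, 1.148, -1.299]
contact_force: [0.6, 0.2, -6.2]
gripper_width: 55.6
```

step_arm --plan '[[[0.0,0.0001,-0.006],[0.1,0.0,0.0],1],[[0.0,0.0002,-0.0129],[0.1,0.0,0.0],1],[[0.0,0.0003,-0.0206],[0.1,0.0,0.0],1],[[0.0,0.0004,-0.0291],[0.1,0.0,0.0],1],[[0.0,0.0006,-0.0383],[0.1,0.0,0.0],1]]'

```text
time: 10.6
ee_pos: [589.2, -11.6, 103.9]
tcp_rot: [1.297, 1.147, -1.299]
contact_force: [-0.4, -0.2, -6.2]
gripper_width: 55.8
```

```bash
python3 - <<'E'
from h import *
st();shot('side','s9');crop('s9',215,150,315,225,8);st()
E
```

```text
t 10.6 tcp [589.2 -11.6 103.9] cmd [610.4 143.2 105.1] y [ 0.993 -0.122  0.   ] x [ 0.    -0.002 -1.   ] F [-0.4 -0.2 -6.2] w 55.8
t 10.65 tcp [589.4  -9.7 103.9] cmd [610.4 143.2 105.1] y [ 0.993 -0.121  0.   ] x [ 0. -0. -1.] F [ 0.4  1.7 -5.7] w 56.1
```

View pics/s9_c215_150.png

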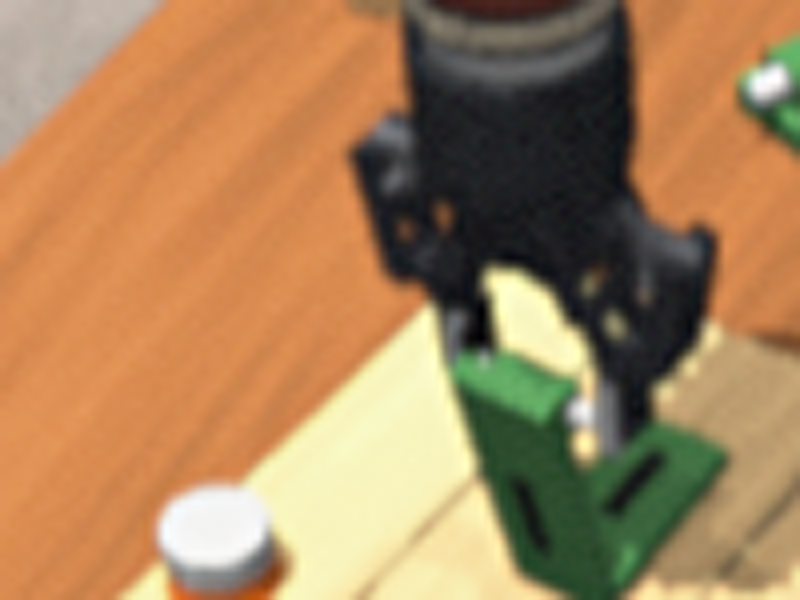

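The plate is hanging with its bottom trailing, leaning forwards about 0.2 rad. The pin end is at (578, 412) and the corner near (605, 595). I'll lift about 1 mm more and move on more slowly, stopping well short of the fence so I can flatten it there.

```bash
python3 - <<'E'
from h import *
p,r=getcmd()
# commanded after call 3: reconstruct
pc=np.array([582.1,-64.2,105.1]); r3=down(-0.1205)
pc=pc+r3.apply([0,.2+.6,-14-38.3]); print(pc,wj(pc)); setcmd(pc,r3)
tgt=jw(0,60,106.1);N=25
d=(r3.inv()*down(-0.131)).as_rotvec();poses=[]
for i in range(1,N+1):
    s=(1-np.cos(np.pi*i/N))/2
    q=pc+(tgt-pc)*s; q[2]=105.1+min(1,i/5)
    poses.append((q,r3*R.from_rotvec(d*s)))
rows(poses,1)
E
```

```text
[589.18110853 -12.37541219 105.1       ] [ -0.58290242 -62.9930561  105.1       ]
[[[-0.0002, 0.0, -0.0005], [0.0, 0.0, 0.0], 1], [[-0.0004, 0.0, -0.0019], [0.0, 0.0, 0.0], 1], [[-0.0006, 0.0001, -0.0043], [0.0, 0.0, 0.0], 1], [[-0.0008, 0.0001, -0.0076], [0.0, 0.0, 0.0], 1], [[-0.001, 0.0002, -0.0117], [0.1, 0.0, 0.0], 1]]
[[[0.0, 0.0, -0.005], [0.0, 0.0, 0.0], 1], [[0.0, 0.0001, -0.0106], [0.0, 0.0, 0.0], 1], [[0.0, 0.0002, -0.0168], [0.0, 0.0, 0.0], 1], [[0.0, 0.0003, -0.0236], [0.1, 0.0, 0.0], 1], [[0.0, 0.0004, -0.0308], [0.1, 0.0, 0.0], 1]]
[[[0.0, 0.0001, -0.0075], [0.0, 0.0, 0.0], 1], [[0.0, 0.0002, -0.0151], [0.1, 0.0, 0.0], 1], [[0.0, 0.0003, -0.0229], [0.1, 0.0, 0.0], 1], [[0.0, 0.0004, -0.0305], [0.2, 0.0, 0.0], 1], [[0.0, 0.0005, -0.038], [0.2, 0.0, 0.0], 1]]
[[[0.0, 0.0, -0.0072], [0.0, 0.0, 0.0], 1], [[0.0, 0.0001, -0.0139], [0.1, 0.0, 0.0], 1], [[0.0, 0.0001, -0.0202], [0.1, 0.0, 0.0], 1], [[0.0, 0.0002, -0.0258], [0.1, 0.0, 0.0], 1], [[0.0, 0.0002, -0.0307], [0.1, 0.0, 0.0], 1]]
[[[0.0, 0.0, -0.0042], [0.1, 0.0, 0.0], 1], [[0.0, 0.0001, -0.0075], [0.1, 0.0, 0.0], 1], [[0.0, 0.0001, -0.0099], [0.1, 0.0, 0.0], 1], [[0.0, 0.0001, -0.0113], [0.1, 0.0, 0.0], 1], [[0.0, 0.0001, -0.0118], [0.1, 0.0, 0.0], 1]]
end cmd [605.9 109.5 106.1] [ 0.991 -0.131  0.   ]
```

step_arm --plan '[[[-0.0002,0.0,-0.0005],[0.0,0.0,0.0],1],[[-0.0004,0.0,-0.0019],[0.0,0.0,0.0],1],[[-0.0006,0.0001,-0.0043],[0.0,0.0,0.0],1],[[-0.0008,0.0001,-0.0076],[0.0,0.0,0.0],1],[[-0.001,0.0002,-0.0117],[0.1,0.0,0.0],1]]'

```text
time: 11.07
ee_pos: [590.8, -1.1, 104.9]
tcp_rot: [1.299, 1.146, -1.301]
contact_force: [0.1, -0.4, -6.4]
gripper_width: 56.1
```

step_arm --plan '[[[0.0,0.0,-0.005],[0.0,0.0,0.0],1],[[0.0,0.0001,-0.0106],[0.0,0.0,0.0],1],[[0.0,0.0002,-0.0168],[0.0,0.0,0.0],1],[[0.0,0.0003,-0.0236],[0.1,0.0,0.0],1],[[0.0,0.0004,-0.0308],[0.1,0.0,0.0],1]]'

```text
time: 11.48
ee_pos: [595.0, 30.3, 104.8]
tcp_rot: [1.3, 1.145, -1.302]
contact_force: [-0.2, -0.7, -5.8]
gripper_width: 55.7
```

step_arm --plan '[[[0.0,0.0001,-0.0075],[0.0,0.0,0.0],1],[[0.0,0.0002,-0.0151],[0.1,0.0,0.0],1],[[0.0,0.0003,-0.0229],[0.1,0.0,0.0],1],[[0.0,0.0004,-0.0305],[0.2,0.0,0.0],1],[[0.0,0.0005,-0.038],[0.2,0.0,0.0],1]]'

```text
time: 11.9
ee_pos: [600.3, 68.1, 104.7]
tcp_rot: [1.302, 1.144, -1.305]
contact_force: [0.7, 0.3, -6.6]
gripper_width: 55.5
```

```bash
python3 - <<'E'
from h import *
st();shot('side','s10');crop('s10',205,165,305,240,8);st()
E
```

```text
t 11.9 tcp [600.3  68.1 104.7] cmd [605.9 109.5 106.1] y [ 0.992 -0.129  0.   ] x [ 0.    -0.002 -1.   ] F [ 0.7  0.3 -6.6] w 55.5
t 11.95 tcp [600.5  69.5 104.8] cmd [605.9 109.5 106.1] y [ 0.992 -0.128  0.001] x [ 0.001 -0.001 -1.   ] F [ 0.5  0.9 -6.9] w 55.7
```

View pics/s10_c205_165.png

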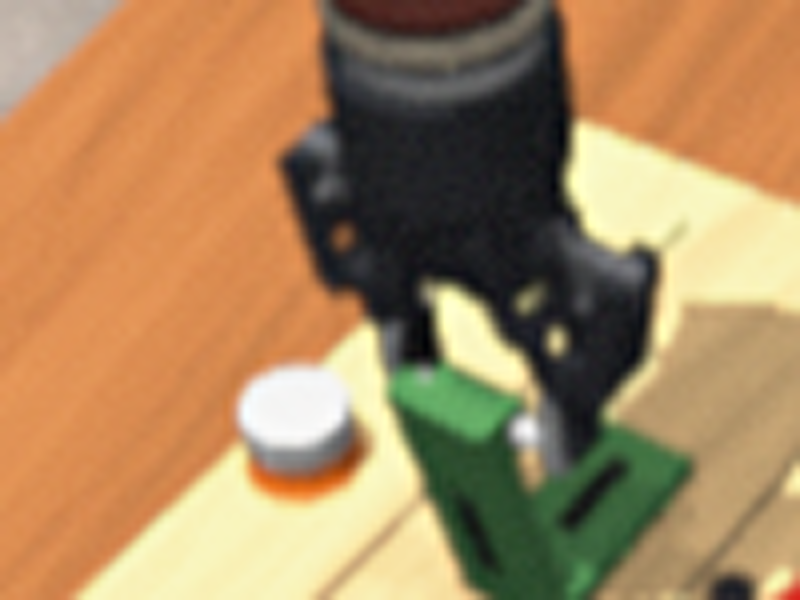

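step_arm --plan '[[[0.0,0.0,-0.0042],[0.0,0.0,0.0],1],[[0.0,0.0001,-0.0099],[0.1,0.0,0.0],1],[[0.0,0.0001,-0.0172],[0.1,0.0,0.0],1],[[0.0,0.0002,-0.0248],[0.1,0.0,0.0],1],[[0.0,0.0002,-0.0307],[0.1,0.0,0.0],1]]'

```text
time: 12.37
ee_pos: [604.6, 98.5, 104.7]
tcp_rot: [1.304, 1.143, -1.306]
contact_force: [-0.3, -0.4, -5.5]
gripper_width: 55.8
```

step_arm --plan '[[[0.0,0.0,-0.0042],[0.1,0.0,0.0],1],[[0.0,0.0001,-0.0075],[0.1,0.0,0.0],1],[[0.0,0.0001,-0.0099],[0.1,0.0,0.0],1],[[0.0,0.0001,-0.0113],[0.1,0.0,0.0],1],[[0.0,0.0001,-0.0118],[0.1,0.0,0.0],1]]'

```text
time: 12.78
ee_pos: [606.0, 109.4, 104.6]
tcp_rot: [1.305, 1.142, -1.307]
contact_force: [0.3, -0.0, -5.5]
gripper_width: 55.9
```

step_arm --plan '[[[0.0006,0.0,0.0],[0,0,0],1],[[0.0012,0.0,0.0],[0,0,0],1],[[0.0018,0.0,0.0],[0,0,0],1],[[0.0024,0.0,0.0],[0,0,0],1],[[0.0024,0.0,0.0],[0,0,0],1]]'

```text
time: 13.2
ee_pos: [606.2, 109.2, 102.8]
tcp_rot: [1.305, 1.142, -1.307]
contact_force: [-1.8, -0.2, -2.5]
gripper_width: 55.7
```

```bash
python3 - <<'E'
from h import *
p,r=getcmd();setcmd(p-[0,0,2.4],r)
st();shot('side','s11');crop('s11',205,180,305,255,8);st()
E
```

```text
t 13.2 tcp [606.2 109.2 102.8] cmd [605.9 109.5 103.7] y [ 0.991 -0.133  0.001] x [ 0.    -0.002 -1.   ] F [-1.8 -0.2 -2.5] w 55.7
t 13.25 tcp [606.2 109.2 102.8] cmd [605.9 109.5 103.7] y [ 0.991 -0.133  0.001] x [ 0.    -0.002 -1.   ] F [-1.7 -0.2 -2.1] w 56.0
```

View pics/s11_c205_180.png

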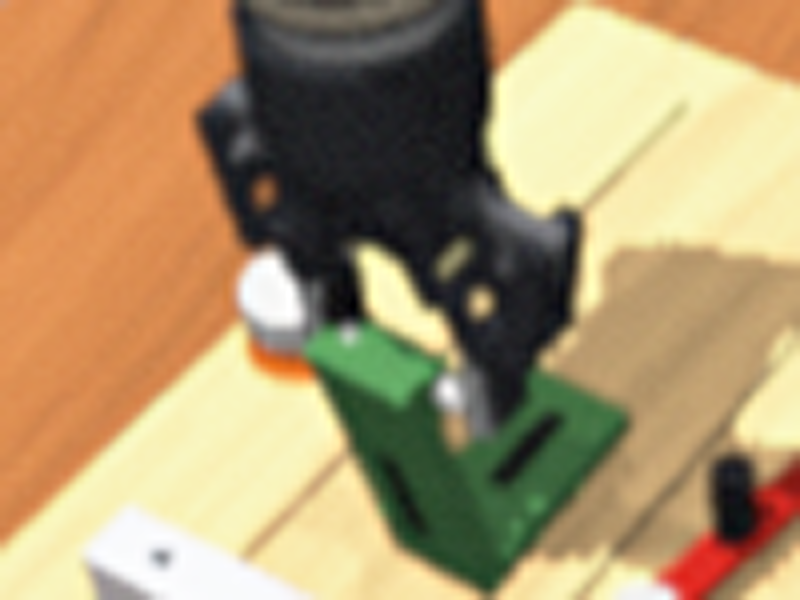

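```bash
python3 - <<'E'
from h import *
f=lambda a,b,z:wj(wz('side',*cp(a,b,205,180,8),z)).round(1)
print('corner',f(490,590,18),f(400,545,18),'pin',f(450,390,118),'mean pin jig',wj(getcmd()[0]))
E
```

```text
corner [-21.7  64.5  18. ] [18.1 64.2 18. ] pin [-16.9  64.3 118. ] mean pin jig [4.66627133e-03 6.00140840e+01 1.03700000e+02]
```

The corner is at jig y ≈ 64 and the pin at y ≈ 60, which is a lean of about 0.16 rad. I'll take the pin back 17 mm along the arc to set it flat.

step_arm --plan '[[[0.0004,0.0,0.001],[0,0,0],1],[[0.0006,0.0,0.0025],[0,0,0],1],[[0.0006,0.0,0.0045],[0,0,0],1],[[0.0007,0.0,0.0065],[0,0,0],1],[[0.0009,0.0,0.0085],[0,0,0],1]]'

```text
time: 13.67
ee_pos: [605.0, 100.8, 102.2]
tcp_rot: [1.305, 1.142, -1.307]
contact_force: [-4.1, 1.0, 5.2]
gripper_width: 55.6
```

step_arm --plan '[[[0.0003,0.0,0.002],[0,0,0],1],[[0.0006,0.0,0.004],[0,0,0],1],[[0.0009,0.0,0.006],[0,0,0],1],[[0.0011,0.0,0.0075],[0,0,0],1],[[0.0012,0.0,0.0085],[0,0,0],1]]'

```text
time: 14.08
ee_pos: [603.6, 92.4, 101.2]
tcp_rot: [1.305, 1.142, -1.308]
contact_force: [-5.5, 1.6, 6.3]
gripper_width: 55.4
```

```bash
python3 - <<'E'
from h import *
p,r=getcmd();setcmd(p+r.apply([2.1,0,17]),r)
st();shot('side','s12');crop('s12',205,180,305,255,8);st()
E
```

```text
t 14.08 tcp [603.6  92.4 101.2] cmd [603.6  92.6 101.6] y [ 0.991 -0.133 -0.   ] x [-0.    -0.001 -1.   ] F [-5.5  1.6  6.3] w 55.4
t 14.13 tcp [603.6  92.3 101.2] cmd [603.6  92.6 101.6] y [ 0.991 -0.133 -0.   ] x [-0.001 -0.001 -1.   ] F [-4.2  1.6  6.4] w 56.0
```

View pics/s12_c205_180.png

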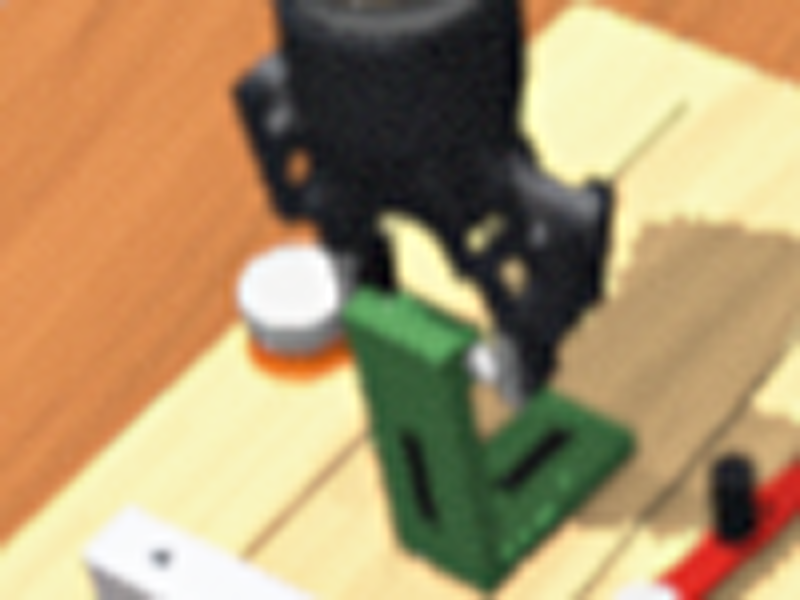

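step_arm --plan '[[[0.0001,0.0,0.0015],[0,0,0],1],[[0.0002,0.0,0.003],[0,0,0],1],[[0.0002,0.0,0.004],[0,0,0],1],[[0.0002,0.0,0.005],[0,0,0],1],[[0.0002,0.0,0.005],[0,0,0],1]]'

```text
time: 14.55
ee_pos: [604.3, 88.9, 101.1]
tcp_rot: [1.31, 1.142, -1.304]
contact_force: [-2.1, 4.4, 4.3]
gripper_width: 56.0
```

```bash
python3 - <<'E'
from h import *
p,r=getcmd();setcmd(p+r.apply([.2,0,5]),r)
st();shot('side','s13');crop('s13',205,180,305,255,8);st()
E
```

```text
t 14.55 tcp [604.3  88.9 101.1] cmd [603.   87.7 101.4] y [ 0.991 -0.133  0.003] x [ 0.003  0.001 -1.   ] F [-2.1  4.4  4.3] w 56.0
t 14.6 tcp [604.4  88.9 101.2] cmd [603.   87.7 101.4] y [ 0.991 -0.133  0.003] x [ 0.003  0.001 -1.   ] F [-1.8  4.9  3.5] w 55.9
```

View pics/s13_c205_180.png

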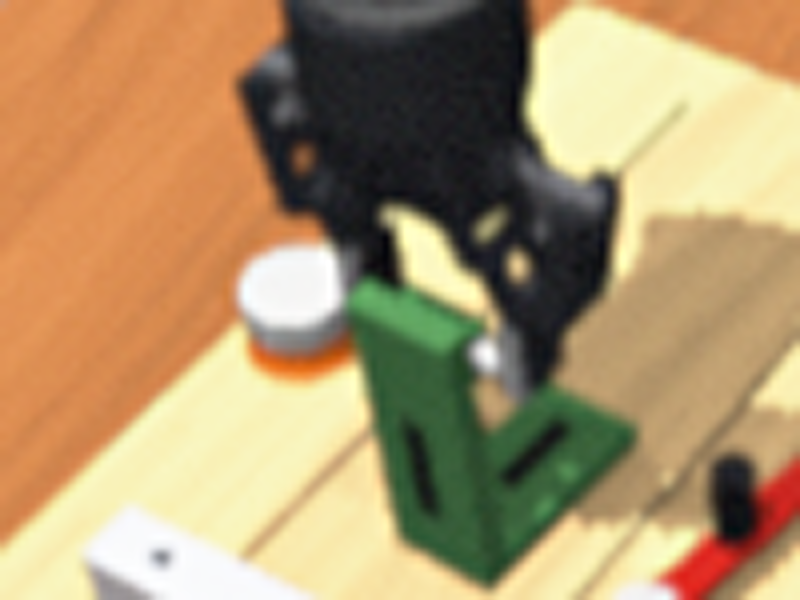

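F_y is about 4.5 N and the short leg looks flat, with the corner at (490, 588). I'll relax and release.

step_arm --plan '[[[-0.0003,0.0,-0.001],[0,0,0],1],[[-0.0006,0.0,-0.0018],[0,0,0],1],[[-0.001,0.0,-0.0018],[0,0,0],1],[[-0.001,0.0,-0.0018],[0,0,0],1],[[-0.001,0.0,-0.0018],[0,0,0],1]]' --grip_force 20

```text
time: 15.02
ee_pos: [604.1, 89.1, 101.2]
tcp_rot: [1.306, 1.14, -1.306]
contact_force: [0.3, 1.2, 1.3]
gripper_width: 55.7
```

step_arm --plan '[[[0,0,0],[0,0,0],0.2],[[0,0,0],[0,0,0],-0.2],[[0,0,0],[0,0,0],-0.6],[[0,0,0],[0,0,0],-1],[[0,0,0],[0,0,0],-1]]'

```text
time: 15.43
ee_pos: [603.0, 88.7, 100.6]
tcp_rot: [1.304, 1.142, -1.308]
contact_force: [-0.4, 0.7, -0.1]
gripper_width: 84.9
```

```bash
python3 - <<'E'
from h import *
p,r=getcmd();setcmd(p+r.apply([-1,0,-1.8]),r)
st();shot('side','s14');crop('s14',205,180,305,255,8);st()
E
```

```text
t 15.43 tcp [603.   88.7 100.6] cmd [603.2  89.5 102.4] y [ 0.991 -0.132 -0.   ] x [-0.001 -0.003 -1.   ] F [-0.4  0.7 -0.1] w 84.9
t 15.48 tcp [603.1  88.8 100.7] cmd [603.2  89.5 102.4] y [ 0.991 -0.132 -0.   ] x [-0.    -0.003 -1.   ] F [ 0.1 -0.  -0.2] w 85.3
```

View pics/s14_c205_180.png

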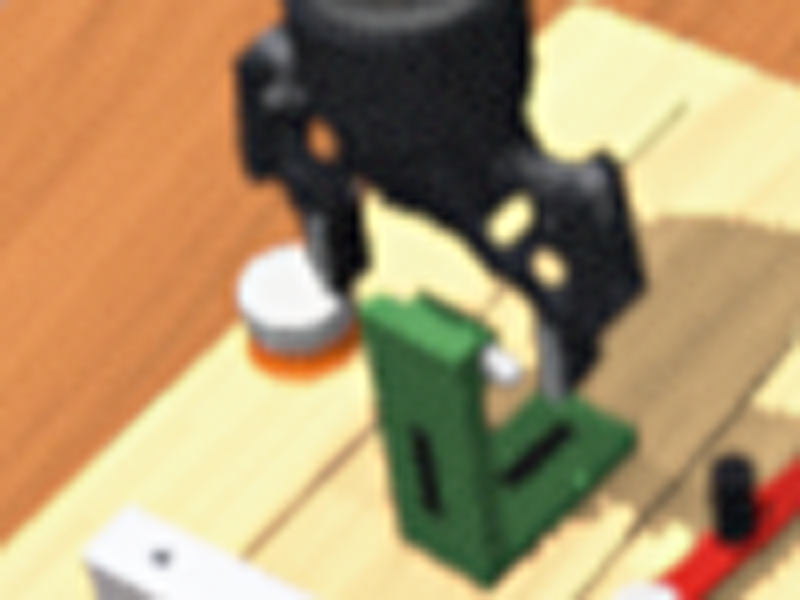

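The plate stands free. I'll retract upwards and go round behind the short leg with the fingers shut.

```bash
python3 - <<'E'
from h import *
def ease(p,r,n):
    p0,r0=getcmd();d=(r0.inv()*r).as_rotvec();p=np.array(p,float)
    return [(p0+(p-p0)*s,r0*R.from_rotvec(d*s)) for s in [(1-np.cos(np.pi*i/n))/2 for i in range(1,n+1)]]
D=down(-0.1312)
p,_=getcmd()
rows(ease([p[0],p[1],175],D,5),-1)
rows(ease(jw(0,-75,175),D,10),1)
rows(ease(jw(0,-75,24),D,10),1)
E
cat >> h.py <<'E'
def ease(p,r,n):
    p0,r0=getcmd();d=(r0.inv()*r).as_rotvec();p=np.array(p,float)
    return [(p0+(p-p0)*s,r0*R.from_rotvec(d*s)) for s in [(1-np.cos(np.pi*i/n))/2 for i in range(1,n+1)]]
E
```

```text
[[[-0.0069, 0.0, 0.0], [0.0, 0.0, 0.0], -1], [[-0.0251, 0.0, 0.0], [0.0, 0.0, 0.0], -1], [[-0.0475, 0.0, 0.0], [0.0, 0.0, 0.0], -1], [[-0.0657, 0.0, 0.0], [0.0, 0.0, 0.0], -1], [[-0.0726, 0.0, 0.0], [0.0, 0.0, 0.0], -1]]
end cmd [603.2  89.5 175. ] [ 0.991 -0.131  0.   ]
[[[0.0, 0.0, 0.0028], [0.0, 0.0, 0.0], 1], [[0.0, 0.0, 0.011], [0.0, 0.0, 0.0], 1], [[0.0, 0.0, 0.0237], [0.0, 0.0, 0.0], 1], [[0.0, 0.0, 0.0397], [0.0, 0.0, 0.0], 1], [[0.0, 0.0, 0.0574], [0.0, 0.0, 0.0], 1]]
[[[0.0, 0.0, 0.0177], [0.0, 0.0, 0.0], 1], [[0.0, 0.0, 0.0338], [0.0, 0.0, 0.0], 1], [[0.0, 0.0, 0.0465], [0.0, 0.0, 0.0], 1], [[0.0, 0.0, 0.0546], [0.0, 0.0, 0.0], 1], [[0.0, 0.0, 0.0574], [0.0, 0.0, 0.0], 1]]
end cmd [588.2 -24.3 175. ] [ 0.991 -0.131  0.   ]
[[[0.0037, 0.0, 0.0], [0.0, 0.0, 0.0], 1], [[0.0144, 0.0, 0.0], [0.0, 0.0, 0.0], 1], [[0.0311, 0.0, 0.0], [0.0, 0.0, 0.0], 1], [[0.0522, 0.0, 0.0], [0.0, 0.0, 0.0], 1], [[0.0755, 0.0, 0.0], [0.0, 0.0, 0.0], 1]]
[[[0.0233, 0.0, 0.0], [0.0, 0.0, 0.0], 1], [[0.0444, 0.0, 0.0], [0.0, 0.0, 0.0], 1], [[0.0611, 0.0, 0.0], [0.0, 0.0, 0.0], 1], [[0.0718, 0.0, 0.0], [0.0, 0.0, 0.0], 1], [[0.0755, 0.0, 0.0], [0.0, 0.0, 0.0], 1]]
end cmd [588.2 -24.3  24. ] [ 0.991 -0.131  0.   ]
```

step_arm --plan '[[[-0.0069,0.0,0.0],[0.0,0.0,0.0],-1],[[-0.0251,0.0,0.0],[0.0,0.0,0.0],-1],[[-0.0475,0.0,0.0],[0.0,0.0,0.0],-1],[[-0.0657,0.0,0.0],[0.0,0.0,0.0],-1],[[-0.0726,0.0,0.0],[0.0,0.0,0.0],-1]]'

```text
time: 15.9
ee_pos: [605.6, 89.4, 177.8]
tcp_rot: [1.308, 1.137, -1.302]
contact_force: [-0.2, 0.6, 0.2]
gripper_width: 85.3
```

step_arm --plan '[[[0.0,0.0,0.0028],[0.0,0.0,0.0],-1],[[0.0,0.0,0.011],[0.0,0.0,0.0],-1],[[0.0,0.0,0.0237],[0.0,0.0,0.0],-1],[[0.0,0.0,0.0397],[0.0,0.0,0.0],-1],[[0.0,0.0,0.0574],[0.0,0.0,0.0],-1]]'

```text
time: 16.32
ee_pos: [594.1, 31.2, 171.6]
tcp_rot: [1.302, 1.144, -1.31]
contact_force: [-0.7, -0.1, 0.3]
gripper_width: 85.1
```

step_arm --plan '[[[0.0,0.0,0.0177],[0.0,0.0,0.0],1],[[0.0,0.0,0.0338],[0.0,0.0,0.0],1],[[0.0,0.0,0.0465],[0.0,0.0,0.0],1],[[0.0,0.0,0.0546],[0.0,0.0,0.0],1],[[0.0,0.0,0.0574],[0.0,0.0,0.0],1]]'

```text
time: 16.73
ee_pos: [587.2, -26.1, 172.7]
tcp_rot: [1.305, 1.142, -1.31]
contact_force: [0.1, 0.2, -0.6]
gripper_width: 25.4
```

```bash
python3 - <<'E'
from h import *
st();shot('side','s15');crop('s15',195,155,315,245,6);shot('top','t15');crop('t15',235,125,365,225,6)
E
```

```text
t 16.73 tcp [587.2 -26.1 172.7] cmd [588.2 -24.3  24. ] y [ 0.991 -0.134 -0.002] x [-0.002 -0.002 -1.   ] F [ 0.1  0.2 -0.6] w 25.4
```

View pics/s15_c195_155.png

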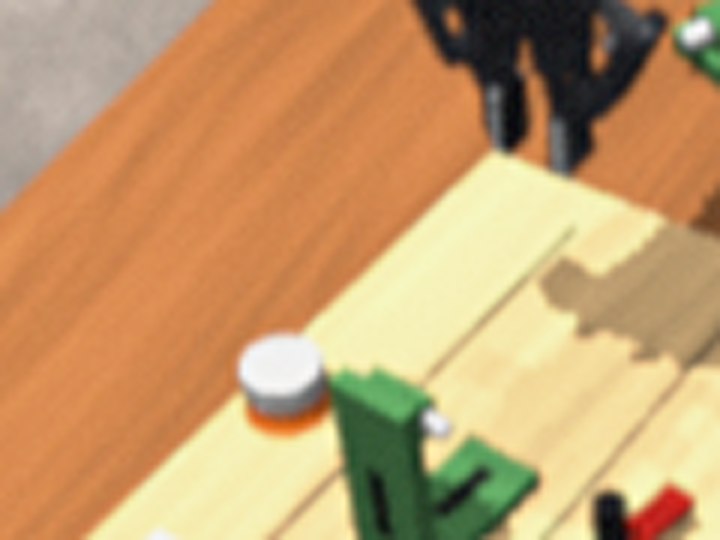

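View pics/t15_c235_125.png

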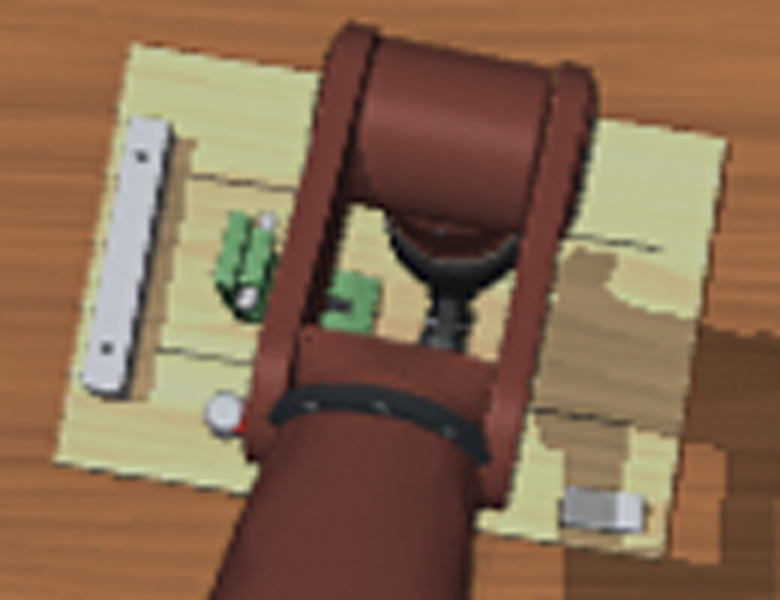

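```bash
python3 - <<'E'
from h import *
f=lambda a,b,z:wj(wz('top',*cp(a,b,235,125,6),z)).round(1)
print('leg end',f(380,278,30),f(372,334,30),'pin',f(266,221,118),f(245,298,118),'back top',f(231,212,138),f(216,285,138))
E
```

```text
leg end [ 15.  -20.9  30. ] [-20.4 -21.9  30. ] pin [ 21.5  43.7 118. ] [-25.6  48.  118. ] back top [ 19.4  62.  138. ] [-24.1  63.1 138. ]
```

step_arm --plan '[[[0.0037,-0.0005,0.0],[0.0,0.0,0.0],1],[[0.0144,-0.001,0.0],[0.0,0.0,0.0],1],[[0.0311,-0.0015,0.0],[0.0,0.0,0.0],1],[[0.0522,-0.002,0.0],[0.0,0.0,0.0],1],[[0.0755,-0.0025,0.0],[0.0,0.0,0.0],1]]'

```text
time: 17.25
ee_pos: [586.2, -23.4, 97.7]
tcp_rot: [1.305, 1.141, -1.305]
contact_force: [0.9, 0.3, -0.0]
gripper_width: -0.1
```

step_arm --plan '[[[0.0233,0.0,0.0],[0.0,0.0,0.0],1],[[0.0444,0.0,0.0],[0.0,0.0,0.0],1],[[0.0611,0.0,0.0],[0.0,0.0,0.0],1],[[0.0718,0.0,0.0],[0.0,0.0,0.0],1],[[0.0755,0.0,0.0],[0.0,0.0,0.0],1]]'

```text
time: 17.67
ee_pos: [583.4, -23.4, 19.8]
tcp_rot: [1.302, 1.146, -1.31]
contact_force: [0.0, 0.5, 0.9]
gripper_width: -0.1
```

```bash
python3 - <<'E'
from h import *
setcmd(jw(-2.5,-75,24),down(TH))
st();shot('side','s16');crop('s16',205,165,325,255,6);st()
rows(ease(jw(-2.5,2,24),down(TH),25),1)
E
```

```text
t 17.67 tcp [583.4 -23.4  19.8] cmd [585.7 -24.   24. ] y [ 0.991 -0.131 -0.005] x [-0.005 -0.001 -1.   ] F [0.  0.5 0.9] w -0.1
t 17.72 tcp [583.9 -23.6  20.4] cmd [585.7 -24.   24. ] y [ 0.991 -0.132 -0.004] x [-0.004 -0.001 -1.   ] F [-0.9  0.3 -1. ] w 0.2
[[[0.0, 0.0, -0.0003], [0.0, 0.0, 0.0], 1], [[0.0, 0.0, -0.0012], [0.0, 0.0, 0.0], 1], [[0.0, 0.0, -0.0027], [0.0, 0.0, 0.0], 1], [[0.0, 0.0, -0.0048], [0.0, 0.0, 0.0], 1], [[0.0, 0.0, -0.0074], [0.0, 0.0, 0.0], 1]]
[[[0.0, 0.0, -0.003], [0.0, 0.0, 0.0], 1], [[0.0, 0.0, -0.0066], [0.0, 0.0, 0.0], 1], [[0.0, 0.0, -0.0105], [0.0, 0.0, 0.0], 1], [[0.0, 0.0, -0.0147], [0.0, 0.0, 0.0], 1], [[0.0, 0.0, -0.0192], [0.0, 0.0, 0.0], 1]]
[[[0.0, 0.0, -0.0047], [0.0, 0.0, 0.0], 1], [[0.0, 0.0, -0.0095], [0.0, 0.0, 0.0], 1], [[0.0, 0.0, -0.0143], [0.0, 0.0, 0.0], 1], [[0.0, 0.0, -0.0191], [0.0, 0.0, 0.0], 1], [[0.0, 0.0, -0.0238], [0.0, 0.0, 0.0], 1]]
[[[0.0, 0.0, -0.0045], [0.0, 0.0, 0.0], 1], [[0.0, 0.0, -0.0087], [0.0, 0.0, 0.0], 1], [[0.0, 0.0, -0.0126], [0.0, 0.0, 0.0], 1], [[0.0, 0.0, -0.0162], [0.0, 0.0, 0.0], 1], [[0.0, 0.0, -0.0192], [0.0, 0.0, 0.0], 1]]
[[[0.0, 0.0, -0.0026], [0.0, 0.0, 0.0], 1], [[0.0, 0.0, -0.0047], [0.0, 0.0, 0.0], 1], [[0.0, 0.0, -0.0062], [0.0, 0.0, 0.0], 1], [[0.0, 0.0, -0.0071], [0.0, 0.0, 0.0], 1], [[0.0, 0.0, -0.0074], [0.0, 0.0, 0.0], 1]]
end cmd [595.8  52.3  24. ] [ 0.991 -0.131 -0.   ]
```

View pics/s16_c205_165.png

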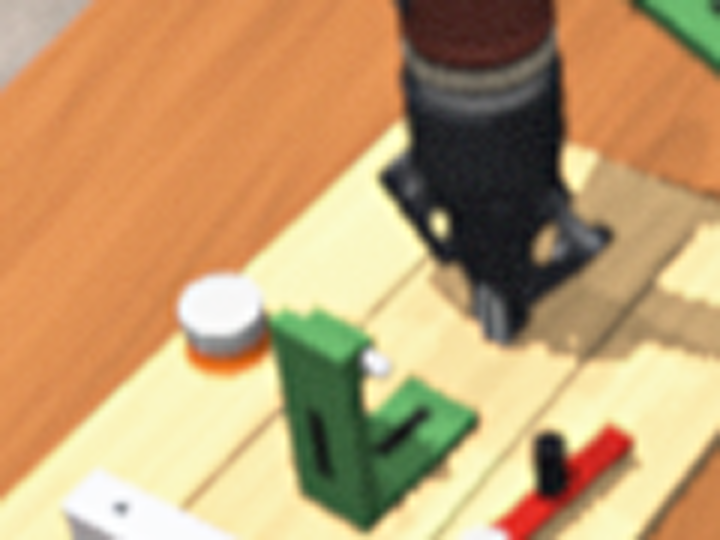

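step_arm --plan '[[[0.0,0.0,-0.0003],[0.0,0.0,0.0],1],[[0.0,0.0,-0.0012],[0.0,0.0,0.0],1],[[0.0,0.0,-0.0027],[0.0,0.0,0.0],1],[[0.0,0.0,-0.0048],[0.0,0.0,0.0],1],[[0.0,0.0,-0.0074],[0.0,0.0,0.0],1]]'

```text
time: 18.13
ee_pos: [587.5, -17.0, 23.9]
tcp_rot: [1.306, 1.14, -1.306]
contact_force: [-0.3, -0.6, -0.3]
gripper_width: 0.3
```

step_arm --plan '[[[0.0,0.0,-0.003],[0.0,0.0,0.0],1],[[0.0,0.0,-0.0066],[0.0,0.0,0.0],1],[[0.0,0.0,-0.0105],[0.0,0.0,0.0],1],[[0.0,0.0,-0.0147],[0.0,0.0,0.0],1],[[0.0,0.0,-0.0192],[0.0,0.0,0.0],1]]'

```text
time: 18.55
ee_pos: [589.2, 2.5, 22.7]
tcp_rot: [1.305, 1.142, -1.307]
contact_force: [-0.7, 0.0, 0.2]
gripper_width: 0.1
```

step_arm --plan '[[[0.0,0.0,-0.0047],[0.0,0.0,0.0],1],[[0.0,0.0,-0.0095],[0.0,0.0,0.0],1],[[0.0,0.0,-0.0143],[0.0,0.0,0.0],1],[[0.0,0.0,-0.0191],[0.0,0.0,0.0],1],[[0.0,0.0,-0.0238],[0.0,0.0,0.0],1]]'

```text
time: 18.97
ee_pos: [592.5, 25.2, 22.7]
tcp_rot: [1.303, 1.141, -1.307]
contact_force: [-0.5, -2.3, -0.4]
gripper_width: -0.3
```

step_arm --plan '[[[0.0,0.0,-0.0045],[0.0,0.0,0.0],1],[[0.0,0.0,-0.0087],[0.0,0.0,0.0],1],[[0.0,0.0,-0.0126],[0.0,0.0,0.0],1],[[0.0,0.0,-0.0162],[0.0,0.0,0.0],1],[[0.0,0.0,-0.0192],[0.0,0.0,0.0],1]]'

```text
time: 19.38
ee_pos: [595.0, 44.8, 22.7]
tcp_rot: [1.305, 1.142, -1.307]
contact_force: [-0.4, -3.2, -0.3]
gripper_width: -0.2
```

step_arm --plan '[[[0.0,0.0,-0.0026],[0.0,0.0,0.0],1],[[0.0,0.0,-0.0047],[0.0,0.0,0.0],1],[[0.0,0.0,-0.0062],[0.0,0.0,0.0],1],[[0.0,0.0,-0.0071],[0.0,0.0,0.0],1],[[0.0,0.0,-0.0074],[0.0,0.0,0.0],1]]'

```text
time: 19.8
ee_pos: [595.9, 52.0, 22.7]
tcp_rot: [1.305, 1.142, -1.307]
contact_force: [0.6, -3.0, -0.3]
gripper_width: 0.0
```

```bash
python3 - <<'E'
from h import *
st();shot('side','s17');crop('s17',205,185,325,275,6);shot('top','t17');crop('t17',235,125,365,225,6);st();print(wj(manip.state()['ee_pos']))
E
```

```text
t 19.8 tcp [595.9  52.   22.7] cmd [595.8  52.3  24. ] y [ 0.991 -0.132  0.   ] x [ 0.    -0.002 -1.   ] F [ 0.6 -3.  -0.3] w 0.0
t 19.9 tcp [595.9  52.   22.7] cmd [595.8  52.3  24. ] y [ 0.991 -0.133  0.   ] x [ 0.    -0.002 -1.   ] F [-0.5 -2.  -0.6] w 0.1
[-2.32763995  1.72117299 22.69312948]
```

View pics/s17_c205_185.png

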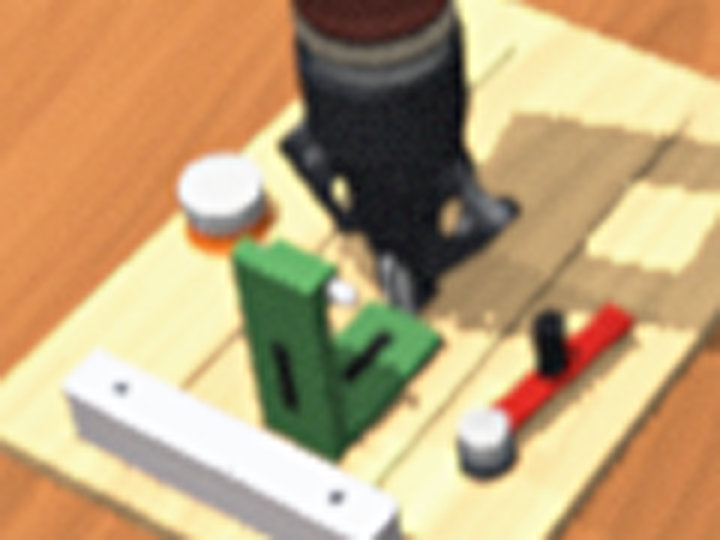

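View pics/t17_c235_125.png

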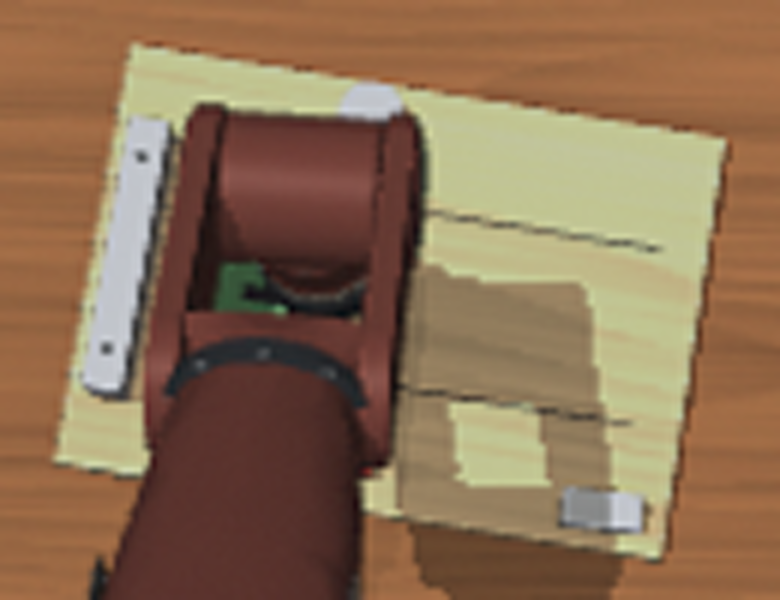

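The plate slides upright, with the pushing force at about 3 N and its corner near (335, 455). I'll continue towards the fence.

step_arm --plan '[[[0.0,0.0,-0.001],[0.0,0.0,0.0],1],[[0.0,0.0,-0.004],[0.0,0.0,0.0],1],[[0.0,0.0,-0.008],[0.0,0.0,0.0],1],[[0.0,0.0,-0.012],[0.0,0.0,0.0],1],[[0.0,0.0,-0.015],[0.0,0.0,0.0],1]]'

```text
time: 20.32
ee_pos: [597.9, 67.4, 22.6]
tcp_rot: [1.305, 1.142, -1.307]
contact_force: [-0.2, -3.5, 0.8]
gripper_width: -0.2
```

step_arm --plan '[[[0.0,0.0,-0.0015],[0.0,0.0,0.0],1],[[0.0,0.0,-0.003],[0.0,0.0,0.0],1],[[0.0,0.0,-0.0045],[0.0,0.0,0.0],1],[[0.0,0.0,-0.006],[0.0,0.0,0.0],1],[[0.0,0.0,-0.0075],[0.0,0.0,0.0],1]]'

```text
time: 20.73
ee_pos: [598.9, 74.3, 22.7]
tcp_rot: [1.305, 1.142, -1.307]
contact_force: [0.1, -4.2, 0.9]
gripper_width: 0.1
```

step_arm --plan '[[[0.0,0.0,-0.0006],[0.0,0.0,0.0],1],[[0.0,0.0,-0.0012],[0.0,0.0,0.0],1],[[0.0,0.0,-0.0018],[0.0,0.0,0.0],1],[[0.0,0.0,-0.0024],[0.0,0.0,0.0],1],[[0.0,0.0,-0.003],[0.0,0.0,0.0],1]]'

```text
time: 21.15
ee_pos: [599.0, 75.2, 22.7]
tcp_rot: [1.301, 1.14, -1.309]
contact_force: [-2.1, -10.9, 2.0]
gripper_width: 0.1
```

```bash
python3 - <<'E'
from h import *
setcmd(jw(-2.5,27.5,24),down(TH))
st();shot('side','s18');crop('s18',205,195,315,275,7);st();print(wj(manip.state()['ee_pos']))
E
```

```text
t 21.15 tcp [599.   75.2  22.7] cmd [599.1  77.6  24. ] y [ 0.991 -0.131 -0.   ] x [-0.001 -0.006 -1.   ] F [ -2.1 -10.9   2. ] w 0.1
t 21.2 tcp [599.   75.1  22.7] cmd [599.1  77.6  24. ] y [ 0.991 -0.131 -0.   ] x [-0.001 -0.006 -1.   ] F [-0.9 -9.6  2.7] w -0.4
[-2.26362544 25.06488893 22.7091568 ]
```

View pics/s18_c205_195.png

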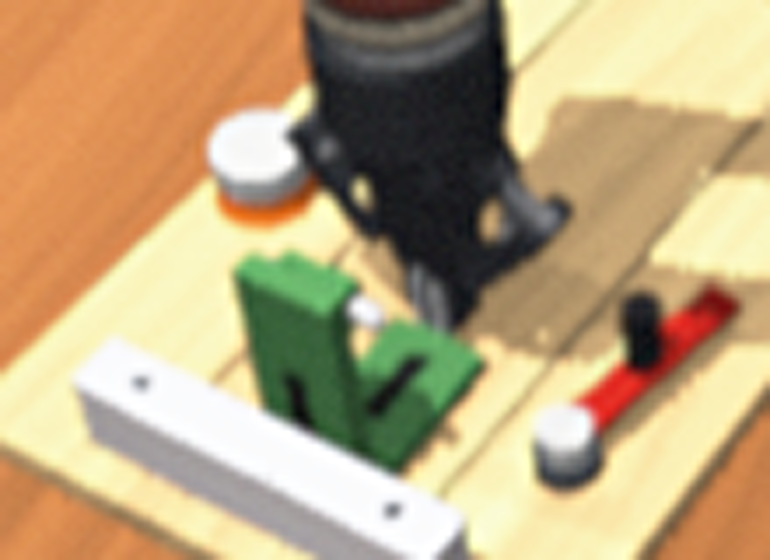

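The force jumped to about 10 N and the image shows the plate against the fence. I'll give it a slightly firmer press to square it.

step_arm --plan '[[[0.0,0.0,-0.0006],[0.0,0.0,0.0],1],[[0.0,0.0,-0.0012],[0.0,0.0,0.0],1],[[0.0,0.0,-0.0018],[0.0,0.0,0.0],1],[[0.0,0.0,-0.0018],[0.0,0.0,0.0],1],[[0.0,0.0,-0.0018],[0.0,0.0,0.0],1]]'

```text
time: 21.62
ee_pos: [599.0, 75.3, 22.7]
tcp_rot: [1.298, 1.139, -1.31]
contact_force: [-2.3, -14.3, 3.1]
gripper_width: 0.3
```

```bash
python3 - <<'E'
from h import *
setcmd(jw(-2.5,29.3,24),down(TH))
st()
rows(ease(jw(-2.5,-10,24),down(TH),10),1)
E
```

```text
t 21.62 tcp [599.   75.3  22.7] cmd [599.4  79.4  24. ] y [ 0.991 -0.131 -0.001] x [-0.002 -0.008 -1.   ] F [ -2.3 -14.3   3.1] w 0.3
[[[0.0, 0.0, 0.001], [0.0, 0.0, 0.0], 1], [[0.0, 0.0, 0.0038], [0.0, 0.0, 0.0], 1], [[0.0, 0.0, 0.0081], [0.0, 0.0, 0.0], 1], [[0.0, 0.0, 0.0136], [0.0, 0.0, 0.0], 1], [[0.0, 0.0, 0.0196], [0.0, 0.0, 0.0], 1]]
[[[0.0, 0.0, 0.0061], [0.0, 0.0, 0.0], 1], [[0.0, 0.0, 0.0116], [0.0, 0.0, 0.0], 1], [[0.0, 0.0, 0.0159], [0.0, 0.0, 0.0], 1], [[0.0, 0.0, 0.0187], [0.0, 0.0, 0.0], 1], [[0.0, 0.0, 0.0197], [0.0, 0.0, 0.0], 1]]
end cmd [594.2  40.4  24. ] [ 0.991 -0.131 -0.   ]
```

step_arm --plan '[[[0.0,0.0,0.001],[0.0,0.0,0.0],1],[[0.0,0.0,0.0038],[0.0,0.0,0.0],1],[[0.0,0.0,0.0081],[0.0,0.0,0.0],1],[[0.0,0.0,0.0136],[0.0,0.0,0.0],1],[[0.0,0.0,0.0196],[0.0,0.0,0.0],1]]'

```text
time: 22.03
ee_pos: [596.8, 60.1, 22.5]
tcp_rot: [1.306, 1.143, -1.306]
contact_force: [-0.4, 0.8, -0.4]
gripper_width: 0.1
```

step_arm --plan '[[[-0.001,0.0,0.0061],[0.0,0.0,0.0],1],[[-0.012,0.0,0.0136],[0.0,0.0,0.0],1],[[-0.03,0.0,0.022],[0.0,0.0,0.0],1],[[-0.048,0.0,0.0287],[0.0,0.0,0.0],1],[[-0.056,0.0,0.03],[0.0,0.0,0.0],1]]'

```text
time: 22.45
ee_pos: [594.7, 28.6, 82.0]
tcp_rot: [1.308, 1.138, -1.305]
contact_force: [0.2, -0.4, 0.4]
gripper_width: -0.3
```

```bash
python3 - <<'E'
from h import *
p,r=getcmd();r=down(TH);setcmd(jw(-2.5,29.3,24)+r.apply([-56,0,49.6]),r)
st();shot('side','s19');crop('s19',205,195,315,275,7);shot('top','t19');crop('t19',235,125,365,225,6)
E
```

```text
t 22.45 tcp [594.7  28.6  82. ] cmd [592.9  30.2  80. ] y [ 0.991 -0.134  0.005] x [ 0.005 -0.003 -1.   ] F [ 0.2 -0.4  0.4] w -0.3
```

View pics/s19_c205_195.png

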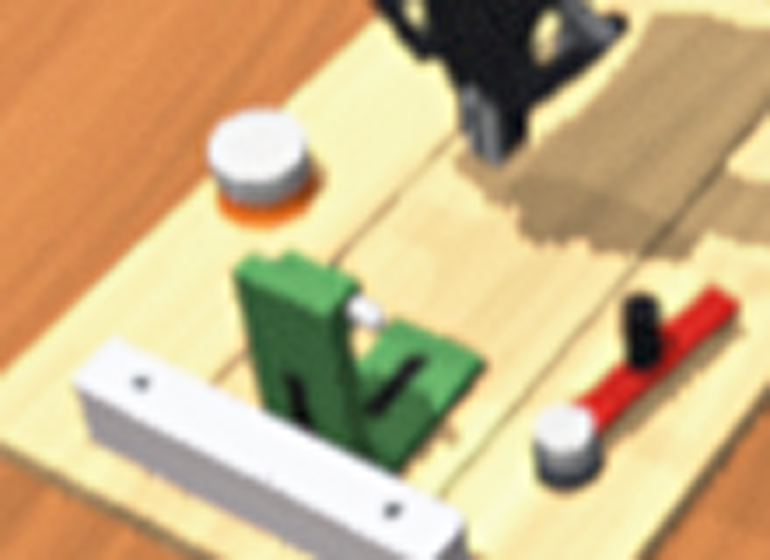

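View pics/t19_c235_125.png

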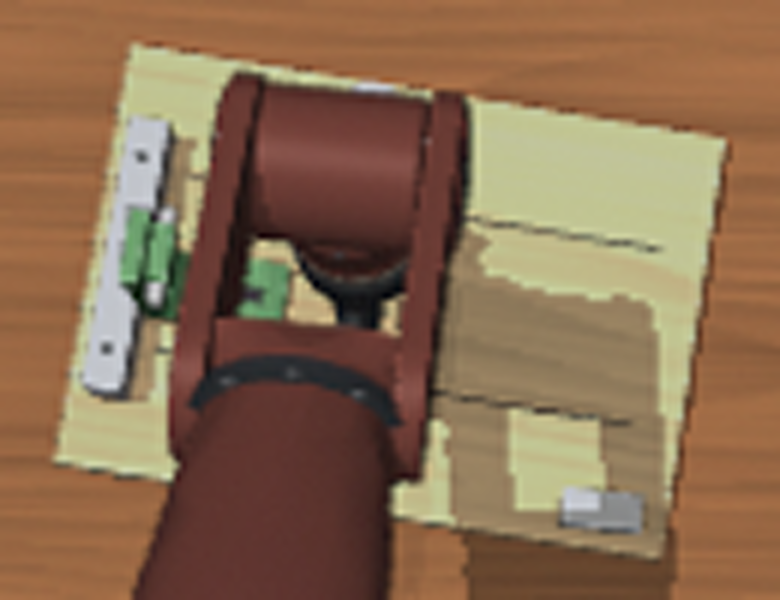

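```bash
python3 - <<'E'
from h import *
f=lambda a,b,z:wj(wz('top',*cp(a,b,235,125,6),z)).round(1)
print('leg end',f(292,265,30),f(283,320,30),'pin',f(169,214,118),f(154,295,118),'back top',f(132,209,138),f(121,283,138))
g=lambda a,b,z:wj(wz('side',*cp(a,b,205,195,7),z)).round(1)
print('knob top',g(641,303,76),'axis cap',g(566,423,44),'bar tip',g(723,298,41),g(738,310,41))
E
```

```text
leg end [14.3 34.2 30. ] [-20.7  33.8  30. ] pin [ 16.4 100.4 118. ] [-32.4 100.5 118. ] back top [ 11.9 118.6 138. ] [-31.8 117.1 138. ]
knob top [-93.6  14.7  76. ] axis cap [-85.7  58.2  44. ] bar tip [-102.9  -29.8   41. ] [-111.5  -27.4   41. ]
```

The plate is flush: leg end at y ≈ 34, pin at y ≈ 100, middle at x ≈ -5. The knob is at jig (-94, 15). Next I'll bring the shut fingers to the knob's outer side and push it round in two phases.

```bash
python3 - <<'E'
from h import *
D=down(TH)
rows(ease(jw(-60,-25,105),D,5),1)
rows(ease(jw(-127,13,105),D,5),1)
rows(ease(jw(-127,13,60),D,5),1)
kn=lambda a:np.array([-85+45*np.cos(a),58+45*np.sin(a)])
poses=[]
for i in range(1,26):
    a=-1.77+(1.0)*i/25 ; k=kn(a); q=jw(k[0]-23,k[1],60)
    poses.append((q,D))
print('start push',kn(-1.77),kn(-.77))
rows(ease(jw(-119,13,60),D,5)+poses,1)
E
```

```text
[[[-0.0024, -0.0055, 0.0004], [0.0, 0.0, 0.0], 1], [[-0.0086, -0.0199, 0.0016], [0.0, 0.0, 0.0], 1], [[-0.0164, -0.0376, 0.0031], [0.0, 0.0, 0.0], 1], [[-0.0226, -0.052, 0.0043], [0.0, 0.0, 0.0], 1], [[-0.025, -0.0575, 0.0047], [0.0, 0.0, 0.0], 1]]
end cmd [535.2  33.1 105. ] [ 0.991 -0.131 -0.   ]
[[[0.0, -0.0064, -0.0036], [0.0, 0.0, 0.0], 1], [[0.0, -0.0231, -0.0131], [0.0, 0.0, 0.0], 1], [[0.0, -0.0439, -0.0249], [0.0, 0.0, 0.0], 1], [[0.0, -0.0606, -0.0344], [0.0, 0.0, 0.0], 1], [[0.0, -0.067, -0.038], [0.0, 0.0, 0.0], 1]]
end cmd [473.8  79.5 105. ] [ 0.991 -0.131 -0.   ]
[[[0.0043, 0.0, 0.0], [0.0, 0.0, 0.0], 1], [[0.0155, 0.0, 0.0], [0.0, 0.0, 0.0], 1], [[0.0295, 0.0, 0.0], [0.0, 0.0, 0.0], 1], [[0.0407, 0.0, 0.0], [0.0, 0.0, 0.0], 1], [[0.045, 0.0, 0.0], [0.0, 0.0, 0.0], 1]]
end cmd [473.8  79.5  60. ] [ 0.991 -0.131 -0.   ]
start push [-93.90499666  13.88989872] [-52.69401987  26.67391426]
[[[0.0, 0.0008, 0.0], [0.0, 0.0, 0.0], 1], [[0.0, 0.0028, 0.0], [0.0, 0.0, 0.0], 1], [[0.0, 0.0052, 0.0], [0.0, 0.0, 0.0], 1], [[0.0, 0.0072, 0.0], [0.0, 0.0, 0.0], 1], [[0.0, 0.008, 0.0]
[... 512 characters left out ...]
, 1], [[0.0, 0.0035, -0.0009], [0.0, 0.0, 0.0], 1], [[0.0, 0.0052, -0.0014], [0.0, 0.0, 0.0], 1], [[0.0, 0.0069, -0.002], [0.0, 0.0, 0.0], 1], [[0.0, 0.0086, -0.0027], [0.0, 0.0, 0.0], 1]]
[[[0.0, 0.0016, -0.0007], [0.0, 0.0, 0.0], 1], [[0.0, 0.0032, -0.0015], [0.0, 0.0, 0.0], 1], [[0.0, 0.0048, -0.0024], [0.0, 0.0, 0.0], 1], [[0.0, 0.0063, -0.0033], [0.0, 0.0, 0.0], 1], [[0.0, 0.0078, -0.0043], [0.0, 0.0, 0.0], 1]]
[[[0.0, 0.0015, -0.001], [0.0, 0.0, 0.0], 1], [[0.0, 0.0029, -0.0021], [0.0, 0.0, 0.0], 1], [[0.0, 0.0043, -0.0033], [0.0, 0.0, 0.0], 1], [[0.0, 0.0056, -0.0045], [0.0, 0.0, 0.0], 1], [[0.0, 0.0069, -0.0058], [0.0, 0.0, 0.0], 1]]
end cmd [526.4  86.4  60. ] [ 0.991 -0.131 -0.   ]
```

step_arm --plan '[[[-0.0024,-0.0055,0.0004],[0.0,0.0,0.0],1],[[-0.0086,-0.0199,0.0016],[0.0,0.0,0.0],1],[[-0.0164,-0.0376,0.0031],[0.0,0.0,0.0],1],[[-0.0226,-0.052,0.0043],[0.0,0.0,0.0],1],[[-0.025,-0.0575,0.0047],[0.0,0.0,0.0],1]]'

```text
time: 22.97
ee_pos: [532.2, 33.7, 102.6]
tcp_rot: [1.303, 1.145, -1.31]
contact_force: [0.6, -0.1, -0.9]
gripper_width: -0.2
```

step_arm --plan '[[[0.0,-0.0064,-0.0036],[0.0,0.0,0.0],1],[[0.0,-0.0231,-0.0131],[0.0,0.0,0.0],1],[[0.0,-0.0439,-0.0249],[0.0,0.0,0.0],1],[[0.0,-0.0606,-0.0344],[0.0,0.0,0.0],1],[[0.0,-0.067,-0.038],[0.0,0.0,0.0],1]]'

```text
time: 23.38
ee_pos: [471.1, 81.0, 102.2]
tcp_rot: [1.303, 1.145, -1.309]
contact_force: [0.4, -0.8, 0.6]
gripper_width: 0.2
```

step_arm --plan '[[[0.0,0.0,0.0],[0.0,0.0,0.0],1],[[0.0,0.0,0.0],[0.0,0.0,0.0],1],[[0.015,0.0,0.0],[0.0,0.0,0.0],1],[[0.034,0.0,0.0],[0.0,0.0,0.0],1],[[0.045,0.0,0.0],[0.0,0.0,0.0],1]]'

```text
time: 23.8
ee_pos: [474.8, 78.8, 57.6]
tcp_rot: [1.305, 1.141, -1.308]
contact_force: [-1.3, -0.3, -0.7]
gripper_width: 0.0
```

```bash
python3 - <<'E'
from h import *
st();print(wj(manip.state()['ee_pos']).round(1));shot('side','s20');crop('s20',245,195,355,275,7);st()
E
```

```text
t 23.8 tcp [474.8  78.8  57.6] cmd [526.4  86.4  60. ] y [ 0.991 -0.133  0.001] x [ 0.    -0.002 -1.   ] F [-1.3 -0.3 -0.7] w 0.0
[-125.9   12.4   57.6]
t 23.85 tcp [472.6  78.7  55.5] cmd [526.4  86.4  60. ] y [ 0.991 -0.133 -0.004] x [-0.004 -0.002 -1.   ] F [-1.4 -0.6 -1.2] w 0.1
```

View pics/s20_c245_195.png

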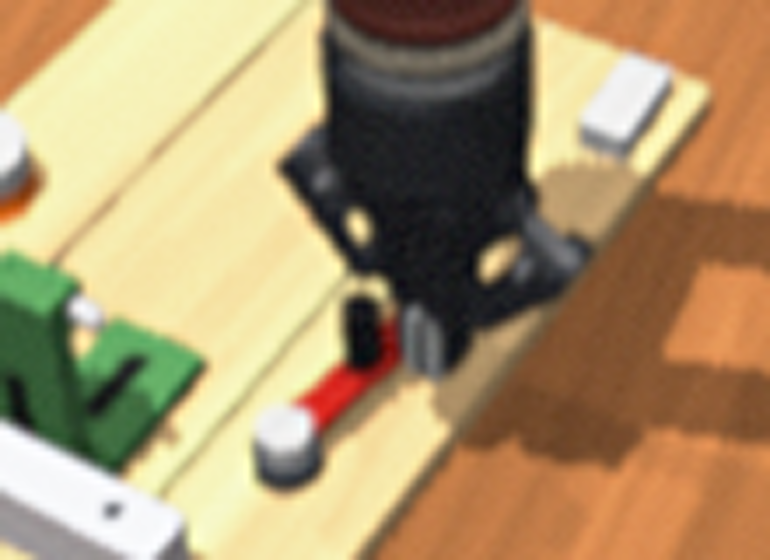

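The shut fingers at (430, 340) stand beside the knob at (362, 330). I'll raise 4 mm for clearance under the knuckles and push.

step_arm --plan '[[[-0.001,0.0008,0.0],[0.0,0.0,0.0],1],[[-0.002,0.0028,0.0],[0.0,0.0,0.0],1],[[-0.003,0.0052,0.0],[0.0,0.0,0.0],1],[[-0.004,0.0072,0.0],[0.0,0.0,0.0],1],[[-0.004,0.008,0.0],[0.0,0.0,0.0],1]]'

```text
time: 24.27
ee_pos: [483.6, 78.3, 64.0]
tcp_rot: [1.307, 1.139, -1.305]
contact_force: [0.1, -0.0, 0.6]
gripper_width: 0.0
```

step_arm --plan '[[[0.0,0.0025,-0.0006],[0.0,0.0,0.0],1],[[0.0,0.005,-0.0003],[0.0,0.0,0.0],1],[[0.0,0.0074,-0.0001],[0.0,0.0,0.0],1],[[0.0,0.0092,0.0],[0.0,0.0,0.0],1],[[0.0,0.011,0.0],[0.0,0.0,0.0],1]]'

```text
time: 24.68
ee_pos: [492.3, 76.7, 62.3]
tcp_rot: [1.304, 1.142, -1.308]
contact_force: [-2.3, -1.7, 1.4]
gripper_width: 0.2
```

step_arm --plan '[[[0.0,0.0018,0.0],[0.0,0.0,0.0],1],[[0.0,0.0036,-0.0001],[0.0,0.0,0.0],1],[[0.0,0.0054,-0.0003],[0.0,0.0,0.0],1],[[0.0,0.0072,-0.0006],[0.0,0.0,0.0],1],[[0.0,0.009,-0.0009],[0.0,0.0,0.0],1]]'

```text
time: 25.1
ee_pos: [501.7, 76.5, 62.4]
tcp_rot: [1.305, 1.142, -1.308]
contact_force: [-1.8, -0.8, -0.1]
gripper_width: 0.1
```

step_arm --plan '[[[0.0,0.0017,-0.0004],[0.0,0.0,0.0],1],[[0.0,0.0035,-0.0009],[0.0,0.0,0.0],1],[[0.0,0.0052,-0.0014],[0.0,0.0,0.0],1],[[0.0,0.0069,-0.002],[0.0,0.0,0.0],1],[[0.0,0.0086,-0.0027],[0.0,0.0,0.0],1]]'

```text
time: 25.52
ee_pos: [510.9, 78.2, 62.6]
tcp_rot: [1.305, 1.142, -1.307]
contact_force: [-2.2, -1.0, 0.4]
gripper_width: 0.1
```

step_arm --plan '[[[0.0,0.0016,-0.0007],[0.0,0.0,0.0],1],[[0.0,0.0032,-0.0015],[0.0,0.0,0.0],1],[[0.0,0.0048,-0.0024],[0.0,0.0,0.0],1],[[0.0,0.0063,-0.0033],[0.0,0.0,0.0],1],[[0.0,0.0078,-0.0043],[0.0,0.0,0.0],1]]'

```text
time: 25.93
ee_pos: [519.3, 81.5, 62.7]
tcp_rot: [1.305, 1.142, -1.307]
contact_force: [-1.4, -0.3, -0.1]
gripper_width: 0.1
```

step_arm --plan '[[[0.0,0.0015,-0.001],[0.0,0.0,0.0],1],[[0.0,0.0029,-0.0021],[0.0,0.0,0.0],1],[[0.0,0.0043,-0.0033],[0.0,0.0,0.0],1],[[0.0,0.0056,-0.0045],[0.0,0.0,0.0],1],[[0.0,0.0069,-0.0058],[0.0,0.0,0.0],1]]'

```text
time: 26.35
ee_pos: [526.8, 86.3, 62.6]
tcp_rot: [1.305, 1.142, -1.307]
contact_force: [-1.1, -0.9, -0.9]
gripper_width: 0.2
```

```bash
python3 - <<'E'
from h import *
p,r=getcmd();setcmd(p+[0,0,4],r)
st();print(wj(manip.state()['ee_pos']).round(1));shot('side','s21');crop('s21',215,195,325,275,7);st()
E
```

```text
t 26.35 tcp [526.8  86.3  62.6] cmd [526.4  86.4  64. ] y [ 0.991 -0.133  0.   ] x [ 0.    -0.002 -1.   ] F [-1.1 -0.9 -0.9] w 0.2
[-75.4  26.7  62.6]
t 26.4 tcp [527.1  86.5  62.7] cmd [526.4  86.4  64. ] y [ 0.991 -0.132  0.001] x [ 0.001 -0.002 -1.   ] F [-1.3 -0.8 -0.6] w 0.4
```

View pics/s21_c215_195.png

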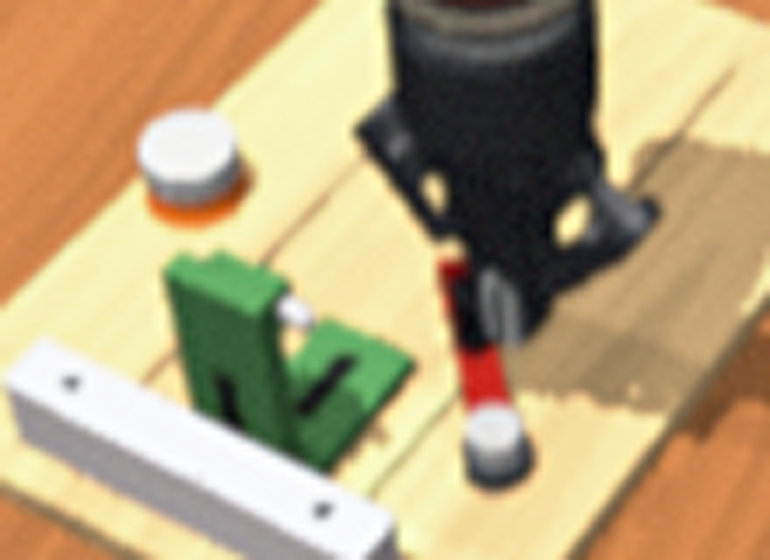

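The knob has been carried to roughly keeper 1.1 rad; the bar's tip is at (452, 265). Phase 2: go round to the knob's -y side and push it in +y.

```bash
python3 - <<'E'
from h import *
g=lambda a,b,z:wj(wz('side',*cp(a,b,215,195,7),z)).round(1)
print('tip',g(452,266,41))
D=down(TH)
rows(ease(jw(-82,24,64),D,5),1)
rows(ease(jw(-82,-7,64),D,5),1)
rows(ease(jw(-53,-7,64),D,5),1)
kn=lambda a:np.array([-85+45*np.cos(a),58+45*np.sin(a)])
rows(ease(jw(-53,3,64),D,5),1)
poses=[]
for i in range(1,21):
    a=-0.9+.93*i/20; k=kn(a); poses.append((jw(max(k[0],-53),k[1]-19,64),D))
rows(poses,1)
E
```

```text
tip [-22.4  -2.7  41. ]
[[[0.0, -0.0006, 0.0003], [0.0, 0.0, 0.0], 1], [[0.0, -0.0022, 0.0009], [0.0, 0.0, 0.0], 1], [[0.0, -0.0041, 0.0018], [0.0, 0.0, 0.0], 1], [[0.0, -0.0057, 0.0024], [0.0, 0.0, 0.0], 1], [[0.0, -0.0063, 0.0027], [0.0, 0.0, 0.0], 1]]
end cmd [519.8  84.5  64. ] [ 0.991 -0.131 -0.   ]
[[[0.0, 0.0, 0.003], [0.0, 0.0, 0.0], 1], [[0.0, 0.0, 0.0107], [0.0, 0.0, 0.0], 1], [[0.0, 0.0, 0.0203], [0.0, 0.0, 0.0], 1], [[0.0, 0.0, 0.028], [0.0, 0.0, 0.0], 1], [[0.0, 0.0, 0.031], [0.0, 0.0, 0.0], 1]]
end cmd [515.8  53.8  64. ] [ 0.991 -0.131 -0.   ]
[[[0.0, 0.0028, 0.0], [0.0, 0.0, 0.0], 1], [[0.0, 0.01, 0.0], [0.0, 0.0, 0.0], 1], [[0.0, 0.019, 0.0], [0.0, 0.0, 0.0], 1], [[0.0, 0.0262, 0.0], [0.0, 0.0, 0.0], 1], [[0.0, 0.029, 0.0], [0.0, 0.0, 0.0], 1]]
end cmd [544.5  50.   64. ] [ 0.991 -0.131 -0.   ]
[[[0.0, 0.0, -0.001], [0.0, 0.0, 0.0], 1], [[0.0, 0.0, -0.0035], [0.0, 0.0, 0.0], 1], [[0.0, 0.0, -0.0065], [0.0, 0.0, 0.0], 1], [[0.0, 0.0, -0.009], [0.0, 0.0, 0.0], 1], [[0.0, 0.0, -0.01], [0.0, 0.0, 0.0], 1]]
end cmd [545.8  59.9  64. ] [ 0.991 -0.131 -0.   ]
[[[0.0, 0.0, -
[... 251 characters left out ...]
 1], [[0.0, 0.0025, -0.0034], [0.0, 0.0, 0.0], 1], [[0.0, 0.0036, -0.0052], [0.0, 0.0, 0.0], 1], [[0.0, 0.0046, -0.0071], [0.0, 0.0, 0.0], 1], [[0.0, 0.0055, -0.0089], [0.0, 0.0, 0.0], 1]]
[[[0.0, 0.0008, -0.002], [0.0, 0.0, 0.0], 1], [[0.0, 0.0016, -0.0039], [0.0, 0.0, 0.0], 1], [[0.0, 0.0022, -0.0059], [0.0, 0.0, 0.0], 1], [[0.0, 0.0028, -0.0079], [0.0, 0.0, 0.0], 1], [[0.0, 0.0033, -0.0099], [0.0, 0.0, 0.0], 1]]
[[[0.0, 0.0004, -0.0021], [0.0, 0.0, 0.0], 1], [[0.0, 0.0006, -0.0042], [0.0, 0.0, 0.0], 1], [[0.0, 0.0008, -0.0063], [0.0, 0.0, 0.0], 1], [[0.0, 0.0009, -0.0084], [0.0, 0.0, 0.0], 1], [[0.0, 0.0009, -0.0104], [0.0, 0.0, 0.0], 1]]
end cmd [563.6  95.2  64. ] [ 0.991 -0.131 -0.   ]
```

step_arm --plan '[[[0.0,-0.0006,0.0003],[0.0,0.0,0.0],1],[[0.0,-0.0022,0.0009],[0.0,0.0,0.0],1],[[0.0,-0.0041,0.0018],[0.0,0.0,0.0],1],[[0.0,-0.0057,0.0024],[0.0,0.0,0.0],1],[[0.0,-0.0063,0.0027],[0.0,0.0,0.0],1]]'

```text
time: 26.82
ee_pos: [519.8, 84.3, 62.7]
tcp_rot: [1.305, 1.141, -1.307]
contact_force: [-0.2, -0.0, -0.5]
gripper_width: 0.6
```

step_arm --plan '[[[0.0,0.0,0.003],[0.0,0.0,0.0],1],[[0.0,0.0,0.0107],[0.0,0.0,0.0],1],[[0.0,0.0,0.0203],[0.0,0.0,0.0],1],[[0.0,0.0,0.028],[0.0,0.0,0.0],1],[[0.0,0.0,0.031],[0.0,0.0,0.0],1]]'

```text
time: 27.23
ee_pos: [515.7, 52.1, 62.6]
tcp_rot: [1.306, 1.141, -1.308]
contact_force: [-0.3, -0.1, -0.3]
gripper_width: 0.0
```

step_arm --plan '[[[0.0,0.0028,0.0],[0.0,0.0,0.0],1],[[0.0,0.01,0.0],[0.0,0.0,0.0],1],[[0.0,0.019,0.0],[0.0,0.0,0.0],1],[[0.0,0.0262,0.0],[0.0,0.0,0.0],1],[[0.0,0.029,0.0],[0.0,0.0,0.0],1]]'

```text
time: 27.65
ee_pos: [546.9, 49.7, 63.2]
tcp_rot: [1.306, 1.14, -1.305]
contact_force: [0.1, 0.3, -0.1]
gripper_width: 0.1
```

```bash
python3 - <<'E'
from h import *
st();print(wj(manip.state()['ee_pos']).round(1));shot('side','s22');crop('s22',215,195,325,275,7)
E
```

```text
t 27.65 tcp [546.9  49.7  63.2] cmd [563.6  95.2  64. ] y [ 0.991 -0.132  0.003] x [ 0.002 -0.002 -1.   ] F [ 0.1  0.3 -0.1] w 0.1
[-50.6  -7.   63.2]
```

View pics/s22_c215_195.png

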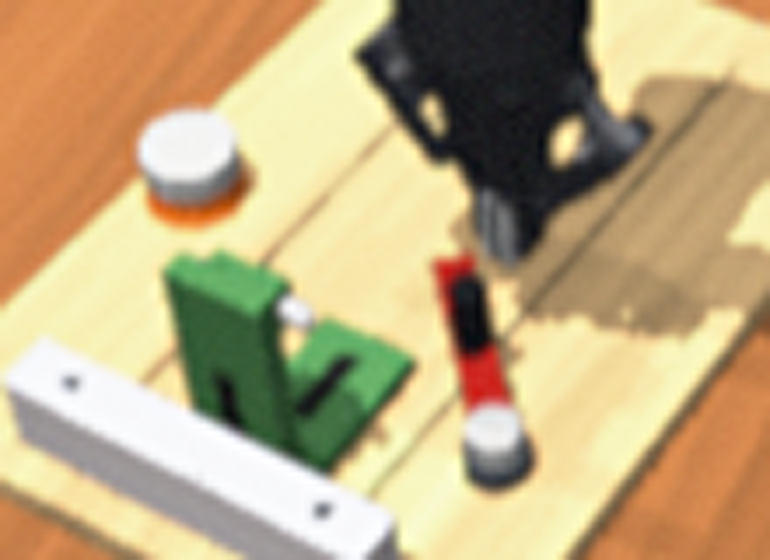

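The pusher at (500, 240) is behind the knob at (468, 310), so I can push it closed.

step_arm --plan '[[[0.0,0.0,-0.001],[0.0,0.0,0.0],1],[[0.0,0.0,-0.0035],[0.0,0.0,0.0],1],[[0.0,0.0,-0.0065],[0.0,0.0,0.0],1],[[0.0,0.0,-0.009],[0.0,0.0,0.0],1],[[0.0,0.0,-0.01],[0.0,0.0,0.0],1]]'

```text
time: 28.12
ee_pos: [545.7, 60.3, 62.6]
tcp_rot: [1.304, 1.142, -1.307]
contact_force: [-0.1, -0.3, -0.4]
gripper_width: 0.2
```

step_arm --plan '[[[0.0,0.0,-0.0021],[0.0,0.0,0.0],1],[[0.0,0.0,-0.0035],[0.0,0.0,0.0],1],[[0.0,0.0006,-0.005],[0.0,0.0,0.0],1],[[0.0,0.002,-0.0065],[0.0,0.0,0.0],1],[[0.0,0.0033,-0.0081],[0.0,0.0,0.0],1]]'

```text
time: 28.53
ee_pos: [550.4, 66.9, 62.6]
tcp_rot: [1.304, 1.141, -1.307]
contact_force: [0.3, -3.7, -0.5]
gripper_width: 0.3
```

step_arm --plan '[[[0.0,0.0013,-0.0017],[0.0,0.0,0.0],1],[[0.0,0.0025,-0.0034],[0.0,0.0,0.0],1],[[0.0,0.0036,-0.0052],[0.0,0.0,0.0],1],[[0.0,0.0046,-0.0071],[0.0,0.0,0.0],1],[[0.0,0.0055,-0.0089],[0.0,0.0,0.0],1]]'

```text
time: 28.95
ee_pos: [558.1, 74.8, 62.8]
tcp_rot: [1.305, 1.139, -1.306]
contact_force: [1.9, -3.0, -0.8]
gripper_width: 0.6
```

step_arm --plan '[[[0.0,0.0008,-0.002],[0.0,0.0,0.0],1],[[0.0,0.0016,-0.0039],[0.0,0.0,0.0],1],[[0.0,0.0022,-0.0059],[0.0,0.0,0.0],1],[[0.0,0.0028,-0.0079],[0.0,0.0,0.0],1],[[0.0,0.0033,-0.0099],[0.0,0.0,0.0],1]]'

```text
time: 29.37
ee_pos: [561.7, 85.2, 62.7]
tcp_rot: [1.305, 1.142, -1.307]
contact_force: [0.8, -2.1, -0.6]
gripper_width: -0.1
```

step_arm --plan '[[[0.0,0.0004,-0.0021],[0.0,0.0,0.0],1],[[0.0,0.0006,-0.0042],[0.0,0.0,0.0],1],[[0.0,0.0008,-0.0063],[0.0,0.0,0.0],1],[[0.0,0.0009,-0.0084],[0.0,0.0,0.0],1],[[0.0,0.0009,-0.0104],[0.0,0.0,0.0],1]]'

```text
time: 29.78
ee_pos: [563.6, 94.8, 62.5]
tcp_rot: [1.303, 1.142, -1.308]
contact_force: [0.8, -8.8, 1.3]
gripper_width: -0.4
```

```bash
python3 - <<'E'
from h import *
st();print(wj(manip.state()['ee_pos']).round(1),wj(getcmd()[0]));shot('side','s23');crop('s23',215,195,325,275,7)
E
```

```text
t 29.78 tcp [563.6  94.8  62.5] cmd [563.6  95.2  64. ] y [ 0.991 -0.132  0.   ] x [-0.    -0.003 -1.   ] F [ 0.8 -8.8  1.3] w -0.4
[-40.   39.9  62.5] [-40.   40.3  64. ]
```

View pics/s23_c215_195.png

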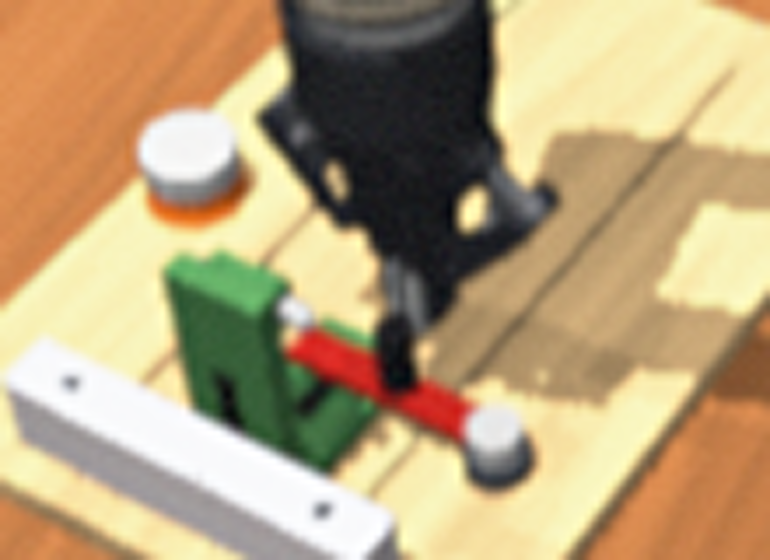

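The force rose to 9 N, so the keeper is at its stop and the bar lies across the short leg. I'll back off and check.

step_arm --plan '[[[0.0,0.0,0.002],[0.0,0.0,0.0],1],[[0.0,0.0,0.008],[0.0,0.0,0.0],1],[[0.0,0.0,0.02],[0.0,0.0,0.0],1],[[0.0,0.0,0.033],[0.0,0.0,0.0],1],[[-0.005,0.0,0.04],[0.0,0.0,0.0],1]]'

```text
time: 30.25
ee_pos: [556.8, 53.6, 66.5]
tcp_rot: [1.304, 1.143, -1.31]
contact_force: [0.3, 0.4, 0.3]
gripper_width: -0.0
```

step_arm --plan '[[[-0.015,0.0,0.01],[0.0,0.0,0.0],1],[[-0.04,0.0,0.035],[0.0,0.0,0.0],1],[[-0.075,0.0,0.07],[0.0,0.0,0.0],1],[[-0.105,0.0,0.1],[0.0,0.0,0.0],1],[[-0.12,0.0,0.115],[0.0,0.0,0.0],1]]'

```text
time: 30.67
ee_pos: [543.6, -61.3, 191.1]
tcp_rot: [1.307, 1.138, -1.306]
contact_force: [1.5, -0.5, 0.5]
gripper_width: -0.1
```

step_arm --plan '[[[0.0,0.0,0.01],[0.0,0.0,0.0],1],[[0.0,0.0,0.03],[0.0,0.0,0.0],1],[[0.0,0.0,0.05],[0.0,0.0,0.0],1],[[0.0,0.0,0.065],[0.0,0.0,0.0],1],[[0.0,0.0,0.07],[0.0,0.0,0.0],1]]'

```text
time: 31.08
ee_pos: [532.9, -129.8, 187.4]
tcp_rot: [1.306, 1.141, -1.31]
contact_force: [0.2, 0.0, -1.2]
gripper_width: -0.3
```

```bash
python3 - <<'E'
from h import *
st();shot('side','s24');crop('s24',205,195,315,275,7);shot('top','t24');crop('t24',235,125,365,225,6)
E
```

```text
t 31.08 tcp [ 532.9 -129.8  187.4] cmd [563.6  95.2  64. ] y [ 0.991 -0.135 -0.001] x [-0.001 -0.002 -1.   ] F [ 0.2  0.  -1.2] w -0.3
```

View pics/s24_c205_195.png

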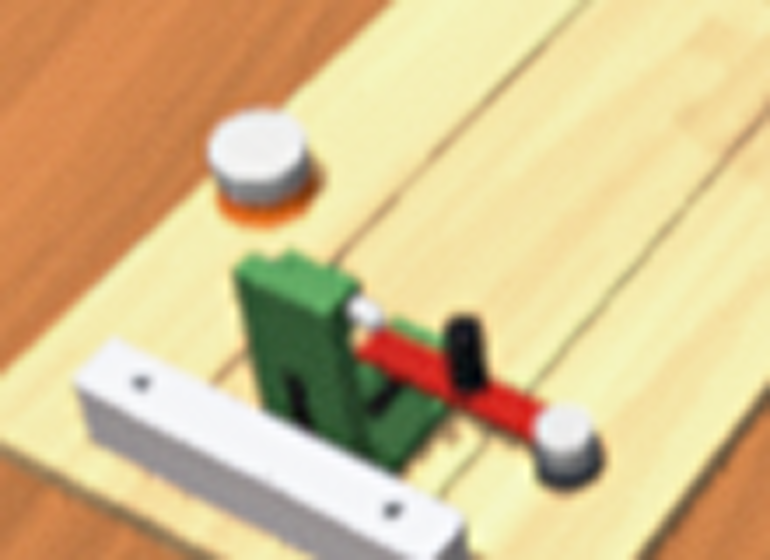

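View pics/t24_c235_125.png

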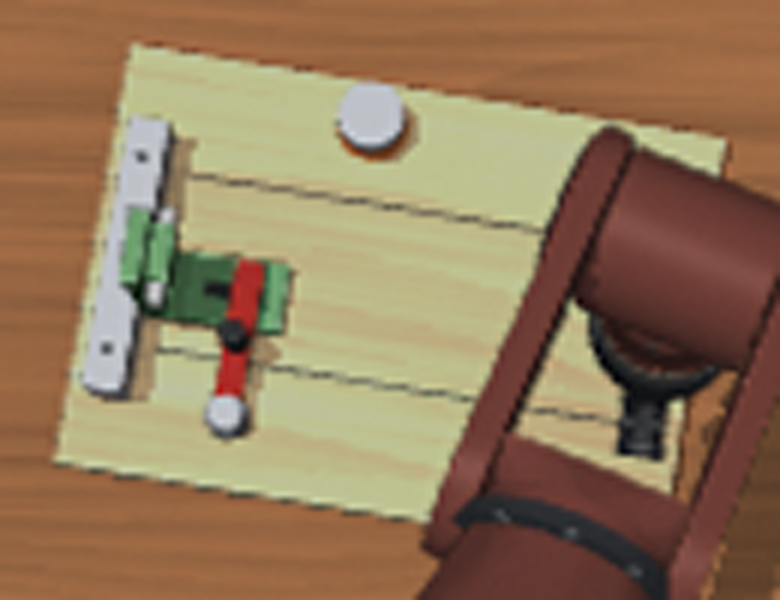

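```bash
python3 - <<'E'
from h import *
f=lambda a,b,z:wj(wz('top',*cp(a,b,235,125,6),z))
t=f(252,263,41);print('tip',t,'keeper',1.92+np.arctan2(t[1]-58,t[0]+85))
k=f(237,328,76);print('knob',k,'keeper',1.92+np.arctan2(k[1]-58,k[0]+85))
g=lambda a,b,z:wj(wz('side',*cp(a,b,205,195,7),z)).round(1)
k=g(466,322,76);print('knob side',k,1.92+np.arctan2(k[1]-58,k[0]+85))
a,b=f(293,266,30),f(284,335,30);print('legend',a,b,np.arctan2(a[1]-b[1],a[0]-b[0]))
print('backtop',f(132,209,138),f(121,283,138))
# fence face top edge for reference at z 58
a,b=f(172,122,58),f(121,398,58);print('fence',a,b,np.arctan2(a[1]-b[1],a[0]-b[0]))
E
```

```text
tip [ 9.5004564  57.39063834 41.        ] keeper 1.913551849006056
knob [-37.27876741  54.93055283  76.        ] keeper 1.8557681141522575
knob side [-40.8  57.1  76. ] 1.8996408224495347
legend [13.74764045 33.46056756 30.        ] [-29.79915465  31.55586689  30.        ] 0.04371130937723652
backtop [ 11.88510153 118.6265191  138.        ] [-31.80918345 117.14079578 138.        ]
fence [ 84.8653758  118.55135799  58.        ] [-87.99360739 118.85290874  58.        ] -0.0017444880918215473
```

The knob and bar give a keeper angle of 1.86–1.91. The plate's yaw reads 0 to 0.04 rad from rough pixel picks, so I'll refine it using averaged, rectified images.

```bash
python3 - <<'E'
from h import *
def avg(n,k=8): return np.mean([imaging.grab_frame(n)[0].astype(np.float32) for _ in range(k)],0)
def warp(im,n,z,x0,x1,y0,y1,s=4):
    xs=np.arange(x0,x1,1/s);ys=np.arange(y1,y0,-1/s)
    X,Y=np.meshgrid(xs,ys);P=np.stack([X,Y],-1).reshape(-1,2)
    c=imaging.camera_model(n);K=np.array(c['K']);T=np.linalg.inv(np.array(c['T']))
    W=np.stack([T0[0]+np.cos(TH)*P[:,0]-np.sin(TH)*P[:,1],T0[1]+np.sin(TH)*P[:,0]+np.cos(TH)*P[:,1],np.full(len(P),z)],1)
    q=(W@T[:3,:3].T+T[:3,3])@K.T;u=(q[:,0]/q[:,2]).reshape(X.shape).astype(np.float32);v=(q[:,1]/q[:,2]).reshape(X.shape).astype(np.float32)
    return cv2.remap(im,u,v,cv2.INTER_CUBIC)
t=avg('top');s=avg('side');np.save('pics/avt.npy',t);np.save('pics/avs.npy',s)
def gre(i): return i[:,:,1]-(i[:,:,0]+i[:,:,2])/2
a=warp(t,'top',138,-60,40,80,150);b=warp(t,'top',30,-60,40,10,80);c=warp(s,'side',138,-60,40,80,150);d=warp(s,'side',30,-60,40,10,80)
out=np.vstack([np.hstack([a,c]),np.hstack([b,d])]);cv2.imwrite('pics/rect.png',np.clip(out,0,255)[:,:,::-1].astype(np.uint8))
def edge(w,x0,x1,ya,yb,X0,Y1,s=4):
    g=gre(w);pts=[]
    for x in np.arange(x0,x1,1.):
        j=int((x-X0)*s);col=g[int((Y1-ya)*s):int((Y1-yb)*s),j]; gr=np.abs(np.gradient(cv2.GaussianBlur(col.reshape(-1,1),(1,9),2).ravel()))
        m=gr>gr.max()*.4; k=np.arange(len(gr)); pk=gr.argmax(); m&=abs(k-pk)<16
        pts.append((x,ya-(gr[m]*k[m]).sum()/gr[m].sum()/s))
    p=np.array(pts);f=np.polyfit(p[:,0],p[:,1],1);r=p[:,1]-np.polyval(f,p[:,0]);return f.round(4),r.std().round(2)
print('legend top',edge(b,8,12,42,24,-60,80),edge(b,-26,12,42,24,-60,80))
print('back top',edge(a,-27,8,127,110,-60,150))
print('back side cam',edge(c,-20,12,135,112,-60,150))
print('legend side',edge(d,-26,12,44,24,-60,80))
st()
E
```

```text
legend top (array([2.64000e-02, 3.57868e+01]), np.float64(0.02)) (array([1.44000e-02, 3.55826e+01]), np.float64(0.43))
back top (array([1.590000e-02, 1.196056e+02]), np.float64(0.57))
back side cam (array([4.200000e-03, 1.218024e+02]), np.float64(0.6))
legend side (array([ 0.2747, 42.6456]), np.float64(4.21))
t 31.98 tcp [ 534.  -127.8  188. ] cmd [563.6  95.2  64. ] y [ 0.991 -0.132  0.   ] x [ 0.    -0.002 -1.   ] F [ 0.4 -0.5 -0.7] w 0.5
```

View pics/rect.png

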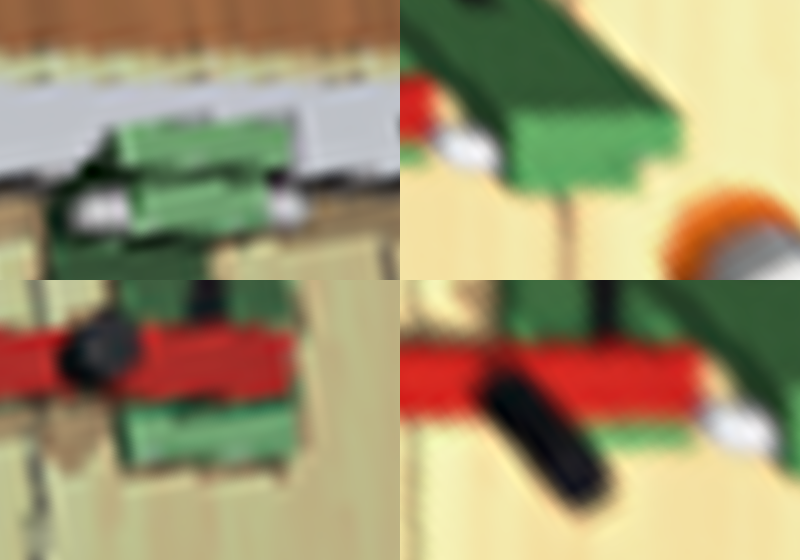

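Yaw is about 0.004–0.016 rad, the back is at y ≈ 119.6–121.8 mm and the keeper bar is square across the leg. Handing in.

```bash
python3 - <<'E'
from h import *
print(manip.job_done())
E
```

```text
the job is handed in; nothing more can be done
None
```

The angle plate now stands on its short leg with its back against the middle of the fence, and the keeper is closed across it. I handed the job in at about 32 s, with the fingers clear of everything; no verdict is reported.

- **How it was done:** I gripped the plate by its pin ends and tipped it over its corner in a slow arc. It was then carried towards the fence with most of its weight taken up, set flat again and released. With shut fingers low on the short leg I pushed it the last 56 mm onto the fence, to about 14 N. Then I pushed the keeper's knob round until the force rose to about 9 N at the stop.
- **Plate:** its back is at jig y about 119.6–121.8 mm (fence at 120), its middle at x about -8 mm, and its yaw about 0.004–0.016 rad.
- **Keeper:** the pictures give 1.86–1.91 rad, against the 1.75 needed.
- **Other things:** the tin stayed at the same place in the pictures. Nothing was seen to touch the set block or the rest, but I did not measure them at the end.
- **Checks that disagreed or went off plan:**
  - The first rough pixel picks gave up to 0.044 rad of yaw. The later averaged pictures and the flush press gave much less, so I went with those.
  - One side-camera edge fit, on the leg end, failed because the keeper hides it, and I ignored it.
  - During the carry the plate leaned about 0.16–0.3 rad with its bottom trailing, so I had to set it flat again before the final push.

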